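Put the set of candlesticks right

TASK

Four small silver candlesticks lie side by side in the sloping case, but one of them does not match the other three: take it out and lay it in the vacant place of the flat stock board, the one with the paper slip. Then take from the board the candlestick that matches the three in shape and length and lay it in the gap in the case, foot down the slope at the low ledge like the others. Finally slide the case's brass keeper bar gently down the slope until it touches the tops of the candlesticks and they all stand against the ledge, then let go; lay the pieces down rather than dropping them, and leave everything else where it is.

Things in the scene. Friction and masses are not known exactly. Their poses are not given: they have to be found in the camera images.
- odd_mid (a point): The piece that does not belong: a square-cut silver candlestick, 130 mm long, lying in one of the four places of the sloping case: square foot and square top 48 x 48 mm (each 8 mm thick), square shaft 22 x 22 mm, no ball. The point lies on the axis, half-way along, 24 mm above the bed; x runs from foot to top, z is square to the bed it lies on. 0.17 to 0.34 kg.
- match_a_mid (a point): Silver candlestick lying on its side: round foot and top disc 48 mm across (axis 24 mm above what it lies on), round shaft 22 mm thick, one 34 mm ball and a 30 mm cup below the top. 150 mm long. One of the three matching ones in the sloping case. Point: on the axis, half-way along; x runs from foot to top (it may be rolled about x).
- match_b_mid (a point): Silver candlestick lying on its side: round foot and top disc 48 mm across (axis 24 mm above what it lies on), round shaft 22 mm thick, one 34 mm ball and a 30 mm cup below the top. 150 mm long. One of the three matching ones in the sloping case. Point: on the axis, half-way along; x runs from foot to top (it may be rolled about x).
- match_c_mid (a point): Silver candlestick lying on its side: round foot and top disc 48 mm across (axis 24 mm above what it lies on), round shaft 22 mm thick, one 34 mm ball and a 30 mm cup below the top. 150 mm long. One of the three matching ones in the sloping case. Point: on the axis, half-way along; x runs from foot to top (it may be rolled about x).
- spare_mid (a point): Silver candlestick lying on its side: round foot and top disc 48 mm across (axis 24 mm above what it lies on), round shaft 22 mm thick, one 34 mm ball and a 30 mm cup below the top. 150 mm long, like the three in the case; on the stock board. Point: on the axis, half-way along; x runs from foot to top (it may be rolled about x). The ball begins 16 mm past the point. 0.17 to 0.34 kg.
- spare_foot (a point): The centre of the outer face of the foot of the 150 mm stock candlestick (75 mm from its half-way point).
- short_mid (a point): Silver candlestick lying on its side: round foot and top disc 48 mm across (axis 24 mm above what it lies on), round shaft 22 mm thick, one 34 mm ball and a 30 mm cup below the top. Only 115 mm long: a stock piece that is too short for the set, on the stock board. Point: on the axis, half-way along; x runs from foot to top (it may be rolled about x).
- free_place (a point): The vacant place of the stock board, with a flat white paper slip in it: the point is where the half-way point of a candlestick lying there belongs, 24 mm above the board's top; x runs along the place from foot end to top end, z is up.
- stock_mid (a point): Flat stock board, 285 x 270 x 14 mm, fixed: three places 76 mm apart (y), each 170 mm long (x), between two cross bars 20 mm high; dividing teeth 14 mm high in the first 24 mm at the foot end. Beyond the far bar stand a jar and a matchbox. The point: on its top surface, centre of the three places; z up.
- bed_foot (a point): Fixed sloping case, bed rising 30 deg away from the robot. Point: on the bed, mid-face of the low ledge (30 mm high) for the feet. x up the slope, y across, z square to the bed. Places at y = -114, -38, 38, 114 mm, parted by teeth 14 mm high in the first 26 mm only. A piece in place: axis at z = 24 mm, foot at x = 0, so a 150 mm one has its middle at x = 75 mm. Pieces do not slide by themselves.
- keeper (a joint): Brass keeper bar across the top of the bed, slides along the slope: 0 m fully up, grows towards the feet, starts at 0 to 0.02. Its face (6 to 52 mm above the bed) is 200 mm minus this from the ledge: it meets 150 mm candlesticks at 0.050; its travel ends at 0.075. Slides with about 3 N and stays where left.
- keeper_grip (a point): Upright lug at the middle of the keeper bar, to hold it by: 24 mm wide across the bed (y), 16 mm along the slope (x), standing 52 to 94 mm above the bed, square to it. The point is in its middle, 76 mm above the bed; axes as the bed's.
Mind the look-alikes: they are no part of the job. What is shaped like the part that bears spare_mid but orange is not meant.

How it is judged:
By the outcome, as a careful person would: the job done as asked, in the order asked, and still so for the second after the job is handed in, with the robot touching nothing.
It also fails if it takes over 72 s, if anything falls off the work surface, if the arm or the gripper's body presses on something with over 40 N, if the wrist force passes 120 N, or if a joint passes its speed limit or range.

ROBOT

A 7-joint arm with a two-finger parallel gripper is mounted at the origin on the work surface. World frame = base frame: x ahead of the robot, y to its left, z up, the work surface at z = 0. Lengths are in mm, angles in rad, forces in N, time in s.
With the tool pointing down it reaches from about 400 to 875 mm from the base axis. Payload 4.4 kg.
Tool frame: the origin (TCP) lies midway between the tips of the shut fingers; the grasp point (between the pads) lies 19 mm behind it (ctrl.pinch_z is the distance from the TCP to the grasp point, in mm); z points along the fingers, y is the line along which they close (so a half turn about z gives the same grasp; the last joint's range is limited). The gripper opens to 85 mm and grips with 20 to 120 N. Pads are 22 mm wide; open, the fingers measure 114 mm over their backs; the gripper's body (76 mm by 85 mm) begins 54 mm behind the grasp point. The pads swing forward as they close: fully open they stand 13 mm farther back than shut.
Start: joints at [-1.377, 0.628, 0.038, 1.517, -0.027, 0.996, -0.02], TCP at [166.952, 628.208, 231.313] pointing down, gripper open.
Joint ranges: [-3.06, 3.06], [-0.37, 2.12], [-1.25, 1.32], [0.18, 2.47], [-1.1, 4.24], [0.23, 1.98], [-2.94, 2.94]. Speed limits (rad/s): [2.57, 2.57, 3.14, 3.14, 3.14, 3.14, 3.14].

INTERFACE

Orientations are given as [roll, pitch, yaw] about the fixed x, y, z axes, in that order (R = Rz(yaw) Ry(pitch) Rx(roll)).
In Python, from cell import read_state, cams, order, ctrl gives the robot as it stands.
- The arm moves only by the tool move_arm, never from a script. Its argument "targets" is text: rows parted by semicolons, each of 7 numbers parted by spaces: the gripper's target within -1 to 1 (fully open at 1, half-way at 0, shut at -1), then the shift along the tool's x, y, z in cm, then the turn, a rotation vector about the tool's x, y, z in degrees. A call has 1 to 5 rows; each row shifts and turns the commanded pose from where the row before left it, along the tool's axes as they then stand; what a row does not reach is not made up. A row lasts 1/12 s, in which the tool goes at most 41.7 mm and 7.16 degrees, less where a joint would pass 70% of its speed; a pose out of reach is approached as far as the arm can. A call with a gripper value outside its range is refused whole. The fingers move at their own pace and stop on an object; the grip force is fixed at half the most. Time passes only in rows, so rows that do not move let the fingers close. It gives the time, the measured TCP pose, the force, the opening and the grip force at its end, in the units of the state.
- read_state(): the state, without advancing time (a new reading comes with each control period).
- cams.get_image(name): name is "side" or "top" or "wrist"; returns a dict with "color" (480x640x3 uint8, red, green, blue), "fovy" (degrees; the focal length in pixels is half the picture's height over the tangent of half this angle, whatever the lens; pixels are square), "cx", "cy" (the principal point, pixels), "rvec" (rotation vector, rad) and "tvec" (3), from world to camera coordinates, as OpenCV has them. Camera axes: x right, y down, z forward; pixel columns grow to the right and rows downward; lengths in mm; the calibration is good to about 2 mm. The wrist camera is an equidistant fisheye: a pixel r from the principal point sees the ray r / f radians off the axis. A picture is of the moment at which its call begins. There is no depth.
- order.finish_job(): hands the job in; it is judged then, once.
The state is a dict: "clock": time; "qpos": joint angles; "qd": joint speeds; "tau": joint torques, N m; "eef_pos": TCP position; "tool_rot": TCP orientation; "force": force on the tool from outside, world axes, zero at the start; "torque": the same for the moment, N m; "width": finger opening in mm; "gripper_force": force on a finger pad.
Only numpy, scipy, OpenCV 4.12 (cv2) and the standard library are available. Lean on these libraries where they do the work, as an engineer would, in place of code of your own. Each camera call takes 0.05 s, during which the arm holds its last target. There are 200 camera calls.

## Working session

There is one attempt and no reset: what is moved stays moved. The work goes in short steps, Python scripts to look and compute and a tool call to move; the robot and the scene stay as the last step left them, time stands still between calls to the robot, and variables do not carry over. Pictures are saved under pics/ and viewed, at most 10 in all, crops included, and the job is handed in when it is done.

Besides the shell and the picture viewer there is one more tool, called after "Request:" as name(argument=value, ...), one argument or row to a line, values as JSON. move_arm: Moves the arm, as the interface text tells. Its arguments: {"type":"object","properties":{"targets":{"type":"string"}},"required":["targets"]}

```bash
ls; mkdir -p pics
cat > h.py <<'E'
import numpy as np, cv2, json
from scipy.spatial.transform import Rotation as R
from cell import read_state, cams, order, ctrl
E
python3 - <<'E'
from h import *
import pickle
s=read_state(); print(s, ctrl.pinch_z)
for n in ("side","top","wrist"):
    d=cams.get_image(n); cv2.imwrite(f"pics/{n}0.png",d["color"][:,:,::-1]); pickle.dump(d,open(f"{n}0.pkl","wb"))
    Rm=cv2.Rodrigues(np.array(d["rvec"],float))[0]; print(n,d["fovy"],d["cx"],d["cy"],"pos",-Rm.T@np.array(d["tvec"]).ravel(),"axis",Rm[2])
E
```

```text
pics
{'clock': 0.0, 'qpos': array([-1.37680045,  0.62930556,  0.03843358,  1.51835896, -0.02697854,
        0.996293  , -0.0199709 ]), 'qd': array([-0.00094995, -0.00113838,  0.00030594, -0.00048705,  0.0003675 ,
        0.0021761 ,  0.00128145]), 'tau': array([ 6.12097265e-04, -5.63391709e+01,  1.22639135e+00, -1.93451875e+01,
        1.09501672e-02,  1.02291009e-02, -1.83071188e-05]), 'eef_pos': array([166.78921744, 627.6012372 , 230.41811912]), 'tool_rot': array([-3.13974590e+00,  3.50775104e-05,  2.88184458e+00]), 'force': array([-0.28793139,  0.61436389,  0.99789585]), 'torque': array([ 0.00993757,  0.00940906, -0.01413784]), 'gripper_force': 0.0, 'width': 85.43079221593375} 18.700000000000003
side 43.76410594488281 319.9131990461036 245.99937281052465 pos [-161.1760404  -555.6475318   938.65682573] axis [ 0.52533968  0.49775197 -0.6901168 ]
top 56.412761166965545 316.44120673457667 240.51587075370276 pos [ 362.41867614  -16.62036288 1023.33251947] axis [ 0.07504644 -0.00469972 -0.99716897]
wrist 65.70646984690485 324.6645989761488 238.95756332615107 pos [ 85.98958091 650.44959865 373.43099045] axis [ 0.31307949 -0.08551259 -0.94586935]
```

View pics/top0.png

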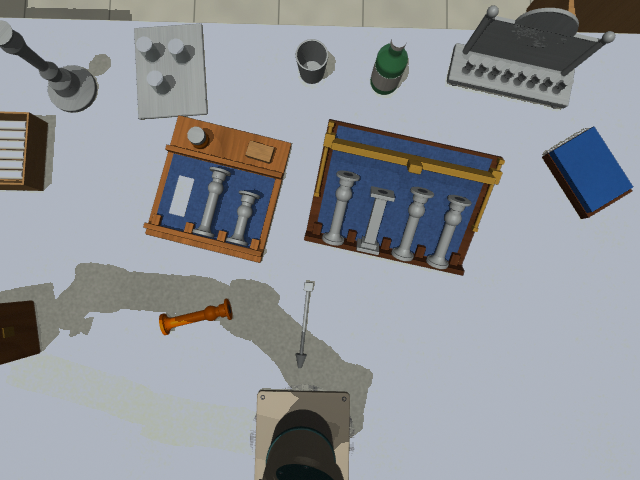

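View pics/side0.png

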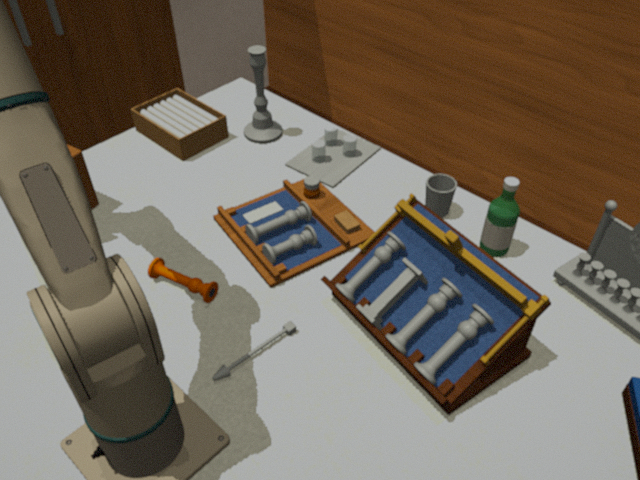

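```bash
cat >> h.py <<'E'
class Cam:
    def __init__(s,d):
        s.img=d["color"]; s.f=240/np.tan(np.radians(d["fovy"])/2); s.c=np.array([d["cx"],d["cy"]])
        s.R=cv2.Rodrigues(np.array(d["rvec"],float))[0]; s.t=np.array(d["tvec"],float).ravel(); s.o=-s.R.T@s.t
    def ray(s,p,fish=False):
        q=(np.array(p,float)-s.c)/s.f
        if fish:
            r=np.linalg.norm(q); v=np.r_[q/r*np.sin(r),np.cos(r)] if r>0 else np.array([0,0,1.])
        else: v=np.r_[q,1]
        v=s.R.T@v; return v/np.linalg.norm(v)
    def onz(s,p,z,fish=False):
        v=s.ray(p,fish); return s.o+v*(z-s.o[2])/v[2]
    def proj(s,P,fish=False):
        q=s.R@np.array(P,float)+s.t
        if fish:
            r=np.hypot(q[0],q[1]); return s.c+s.f*np.arctan2(r,q[2])*q[:2]/r
        return s.c+s.f*q[:2]/q[2]
def tri(c1,p1,c2,p2):
    a,b=c1.ray(p1),c2.ray(p2); A=np.stack([a,-b],1)
    k=np.linalg.lstsq(A,c2.o-c1.o,rcond=None)[0]
    P,Q=c1.o+a*k[0],c2.o+b*k[1]; return (P+Q)/2,np.linalg.norm(P-Q)
E
python3 - <<'E'
from h import *
import pickle
for n,roi in (("top",(130,110,520,280)),("side",(210,170,560,410))):
    c=Cam(pickle.load(open(n+"0.pkl","rb"))); 
    hsv=cv2.cvtColor(c.img,cv2.COLOR_RGB2HSV); H,S,V=hsv[...,0],hsv[...,1],hsv[...,2]
    x0,y0,x1,y1=roi; m=np.zeros(H.shape,np.uint8); m[y0:y1,x0:x1]=1
    silver=((S<50)&(V>60)&(m>0)).astype(np.uint8)
    blue=((H>100)&(H<125)&(S>=90)&(m>0)).astype(np.uint8)
    gold=((H>18)&(H<28)&(S>150)&(m>0)).astype(np.uint8)
    for nm,k in (("silver",silver),("blue",blue),("gold",gold)):
        N,L,st,ce=cv2.connectedComponentsWithStats(k,connectivity=4)
        for i in range(1,N):
            if 200<st[i,4]<8000:
                pts=np.argwhere(L==i)[:,::-1].astype(np.float32); r=cv2.minAreaRect(pts)
                print(n,nm,st[i],ce[i].round(1),np.round(r[0],1),np.round(r[1],1),round(r[2],1))
    sc={"top":2.0,"side":2.2}[n]
    big=cv2.resize(c.img[y0:y1,x0:x1],None,fx=sc,fy=sc,interpolation=cv2.INTER_CUBIC)
    cv2.imwrite(f"pics/{n}crop.png",big[:,:,::-1])
E
```

```text
top silver [187 127  18  17 220] [195.5 134.6] [195.5 134.5] [15.6 15.6] 45.0
top silver [192 167  38  70 796] [211.2 200.9] [211.  201.4] [20.6 69.1] 15.7
top silver [322 171  38  75 989] [340.  207.5] [340.4 207.9] [22.8 75. ] 13.0
top silver [169 175  26  42 627] [181.3 195.6] [181.3 195.6] [15.8 39.6] 15.5
top silver [357 186  38  69 998] [374.5 221.2] [375.1 220.6] [25.6 66.2] 14.8
top silver [ 392  187   42   74 1003] [411.9 223.3] [411.5 223.5] [23.1 75.3] 18.2
top silver [226 191  33  55 646] [242.4 217.4] [242.  217.4] [20.6 53.1] 14.6
top silver [ 427  195   44   74 1012] [447.9 231.3] [448.1 231.7] [23.4 75.4] 19.0
top blue [ 336  126  156   45 1956] [412.9 147.9] [413.2 148. ] [157.2  12.6] 12.5
top blue [ 157  154  118   94 5012] [215.7 197.5] [214.4 201. ] [105.5  73. ] 14.0
top gold [ 314  121  190  111 2720] [410.8 164. ] [408.1 177. ] [180.1  76.7] 12.4
side silver [ 243  201   69   42 1205] [272.6 217.6] [276.1 216.4] [31.4 67.6] 67.8
side silver [263 225  54  39 698] [290.  242.8] [289.6 243.5] [21.1 55.5] 65.7
side silver [ 336  231   69   70 1045] [370.5 265.2] [370.3 265.8] [22.6 78.5] 45.0
side silver [ 356  257   67   67 1063] [389.7 291.9] [389.7 290.8] [26.9 72.1] 44.4
side silver [ 386  278   76   76 1290] [423.5 314.6] [423.5 315. ] [26.2 85.6] 45.0
side silver [ 414  304   80   79 1433] [453.7 342.4] [454. 343.] [28.3 89.1] 45.0
side blue [232 191  67  35 701] [267.6 207.6] [265.2 209.9] [21.5 65.9] 67.4
side blue [ 257  218   83   52 1552] [299.5 242.4] [297.  241.3] [41.7 73.8] 64.8
side blue [346 236  43  45 214] [364.9 259.4] [367.  257.5] [ 3.5 60.1] 45.0
side blue [460 237  78  63 530] [499.4 270.6] [496.8 269.8] [98.2  7.8] 37.9
side gold [ 358  195  191  170 2504] [468.5 269.3] [453.2 273.7] [179.3  90.7] 42.3
```

View pics/topcrop.png

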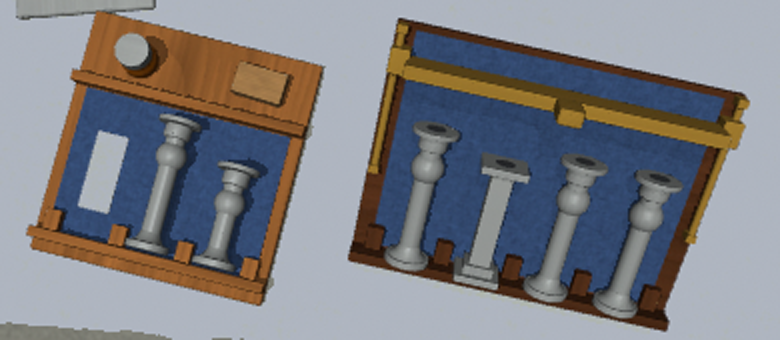

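View pics/sidecrop.png

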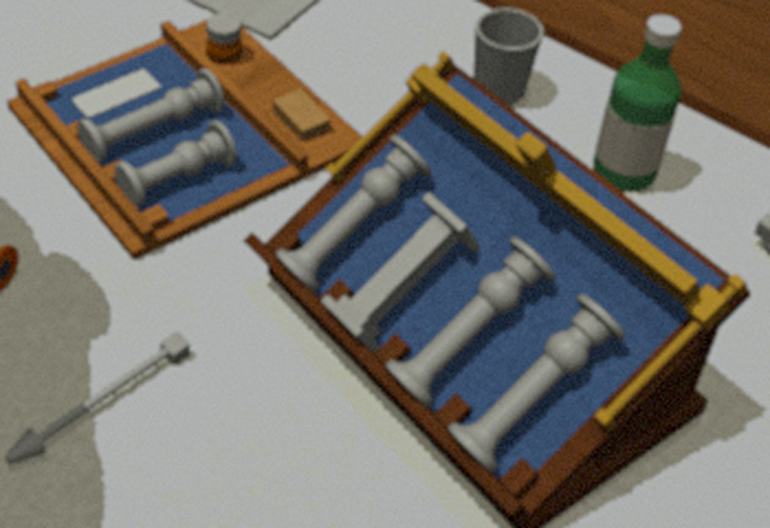

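Run:
```python
from h import *
import pickle
np.set_printoptions(precision=1,suppress=True)
T=Cam(pickle.load(open("top0.pkl","rb")));S=Cam(pickle.load(open("side0.pkl","rb")))
t=lambda u,v:np.array([130+u/2-.25,110+v/2-.25]); s=lambda u,v:np.array([210+u/2.2-.3,170+v/2.2-.3])
for n,a,b in [("mA",(340.2,207.7),(370.4,265.5)),("odd",(374.8,221),(389.7,291.4)),("mB",(411.7,223.4),(423.5,314.8)),("mC",(448,231.5),(453.9,342.7)),("short",(242.2,217.4),(289.8,243.1)),
 ("ballA",t(428,167),s(381,182)),("ballB",t(573,201),s(500,286)),("ballC",t(646,216),s(568,350)),("ballSp",t(171,155),s(179,103)),("ballSh",t(230,208),s(190,156)),
 ("lug",t(571,112),s(535,150))]:
    P,e=tri(T,a,S,b); print(n,P,round(e,1))
for n,p,z in [("spare",(211.1,201.2),38),("short",(242.2,217.4),38),("slip",(181.3,195.6),14),("slip@38",(181.3,195.6),38)]: print(n,T.onz(p,z))
# board corners
for p in [(30,245),(262,302),(324,66),(97,12)]: print("corner",T.onz(t(*p),14 if p[1]<100 else 34))
for p in [(82,88),(300,135),(47,235),(265,285)]: print("bar-top inner",T.onz(t(*p),14))
```

```text
mA [499.1 -67.3 108.9] 3.0
odd [ 472.2 -138.   109.7] 5.4
mB [ 470.3 -215.5  107.2] 2.7
mC [ 455.4 -290.6  107.4] 2.3
short [482.9 144.   42.8] 1.7
ballA [526.3 -73.4 129. ] 1.2
ballB [ 495.7 -220.8  130.8] 1.1
ballC [ 482.7 -296.   124.8] 0.4
ballSp [548.9 206.6  41. ] 2.3
ballSh [491.8 136.3  49.2] 2.5
lug [ 562.1 -195.9  221.8] 3.6
spare [518.7 214.4  38. ]
short [484.1 144.3  38. ]
slip [533.8 288.3  14. ]
slip@38 [529.7 281.   38. ]
corner [446.5 359.3  34. ]
corner [389.3 100.6  34. ]
corner [662.4  40.4  14. ]
corner [719.5 303.6  14. ]
bar-top inner [630.  316.7  14. ]
bar-top inner [581.4  65.7  14. ]
bar-top inner [460.  348.3  14. ]
bar-top inner [409.  100.2  14. ]
```

```bash
cat >> h.py <<'E'
def rot(yawdeg,tilt=0):
    # tool x = down-slope dir, tool y = +bed y, tool z = -normal ; yaw of bed x axis, tilt deg rise
    y=R.from_euler('z',yawdeg,degrees=True); B=(y*R.from_euler('y',-tilt,degrees=True)).as_matrix() # bed axes
    return R.from_matrix(np.stack([-B[:,0],B[:,1],-B[:,2]],1))
def plan(P,Rt,g,step=38,p0=None,r0=None):
    s=read_state(); p0=s["eef_pos"] if p0 is None else p0; r0=R.from_euler('xyz',s["tool_rot"]) if r0 is None else r0
    d=np.array(P)-p0; w=(r0.inv()*Rt).as_rotvec(degrees=True)
    n=int(max(1,np.ceil(np.linalg.norm(d)/step),np.ceil(np.linalg.norm(w)/6.8)))
    rr=r0; out=[]; q=R.from_rotvec(w/n,degrees=True)
    for i in range(n):
        out.append(" ".join([str(g)]+["%.2f"%v for v in rr.inv().apply(d/n)/10]+["%.2f"%v for v in w/n])); rr=rr*q
    for i in range(0,n,5): print("; ".join(out[i:i+5]))
    print("--"); return np.array(P),Rt
E
python3 - <<'E'
from h import *
print(rot(-11).as_euler('xyz'))
plan([520,215,300],rot(-12),0.1)
E
```

```text
[3.14159265 0.         2.94960644]
0.1 -2.98 -2.06 -0.46 -0.01 -0.00 -0.19; 0.1 -2.98 -2.07 -0.46 -0.01 -0.00 -0.19; 0.1 -2.97 -2.07 -0.46 -0.01 -0.00 -0.19; 0.1 -2.96 -2.08 -0.46 -0.01 -0.00 -0.19; 0.1 -2.95 -2.09 -0.46 -0.01 -0.00 -0.19
0.1 -2.95 -2.10 -0.46 -0.01 -0.00 -0.19; 0.1 -2.94 -2.11 -0.46 -0.01 -0.00 -0.19; 0.1 -2.93 -2.12 -0.46 -0.01 -0.00 -0.19; 0.1 -2.93 -2.13 -0.46 -0.01 -0.00 -0.19; 0.1 -2.92 -2.14 -0.46 -0.01 -0.00 -0.19
0.1 -2.91 -2.15 -0.46 -0.01 -0.00 -0.19; 0.1 -2.90 -2.16 -0.46 -0.01 -0.00 -0.19; 0.1 -2.90 -2.17 -0.46 -0.01 -0.00 -0.19; 0.1 -2.89 -2.18 -0.46 -0.01 -0.00 -0.19; 0.1 -2.88 -2.19 -0.46 -0.01 -0.00 -0.19
--
```

Request:
move_arm(
  targets="0.1 -3 -2.1 -0.5 0 0 -0.2; 0.1 -3 -2.1 -0.5 0 0 -0.2; 0.1 -3 -2.1 -0.5 0 0 -0.2; 0.1 -3 -2.1 -0.5 0 0 -0.2; 0.1 -3 -2.1 -0.5 0 0 -0.2",
)

```text
clock: 0.57
eef_pos: [286.7, 487.4, 256.3]
tool_rot: [-3.141, -0.0, 2.9]
force: [1.3, 0.5, -0.2]
width: 46.9
gripper_force: 0.0
```

Request:
move_arm(
  targets="0.1 -2.9 -2.1 -0.5 0 0 -0.2; 0.1 -2.9 -2.1 -0.5 0 0 -0.2; 0.1 -2.9 -2.1 -0.5 0 0 -0.2; 0.1 -2.9 -2.1 -0.5 0 0 -0.2; 0.1 -2.9 -2.1 -0.5 0 0 -0.2",
)

```text
clock: 0.98
eef_pos: [403.2, 351.5, 281.5]
tool_rot: [-3.141, -0.0, 2.917]
force: [0.2, 0.5, -0.5]
width: 47.1
gripper_force: 0.0
```

Request:
move_arm(
  targets="0.1 -2.9 -2.2 -0.5 0 0 -0.2; 0.1 -2.9 -2.2 -0.5 0 0 -0.2; 0.1 -2.9 -2.2 -0.5 0 0 -0.2; 0.1 -2.9 -2.2 -0.5 0 0 -0.2; 0.1 -2.9 -2.2 -0.5 0 0 -0.2",
)

```text
clock: 1.4
eef_pos: [520.9, 212.7, 306.4]
tool_rot: [-3.141, -0.0, 2.934]
force: [0.5, -0.1, -0.4]
width: 46.7
gripper_force: 0.0
```

Request:
move_arm(
  targets="0.1 0 0 0 0 0 0; 0.1 0 0 0 0 0 0",
)

```text
clock: 1.57
eef_pos: [521.6, 211.7, 306.2]
tool_rot: [-3.141, 0.001, 2.929]
force: [-1.5, 0.6, -1.0]
width: 47.4
gripper_force: 0.0
```

Run:
```python
from h import *
import pickle
s=read_state(); print(s["eef_pos"],s["tool_rot"],s["width"],s["qpos"])
d=cams.get_image("wrist"); pickle.dump(d,open("wrist1.pkl","wb")); cv2.imwrite("pics/wrist1.png",d["color"][:,:,::-1])
```

```text
[521.62753036 211.68256045 306.23865865] [-3.14088654e+00  6.24746538e-04  2.92860526e+00] 47.360270487556214 [-0.50020523  0.42594429  0.09510931  1.66690917 -0.04414924  1.05076939
  0.96620431]
```

View pics/wrist1.png

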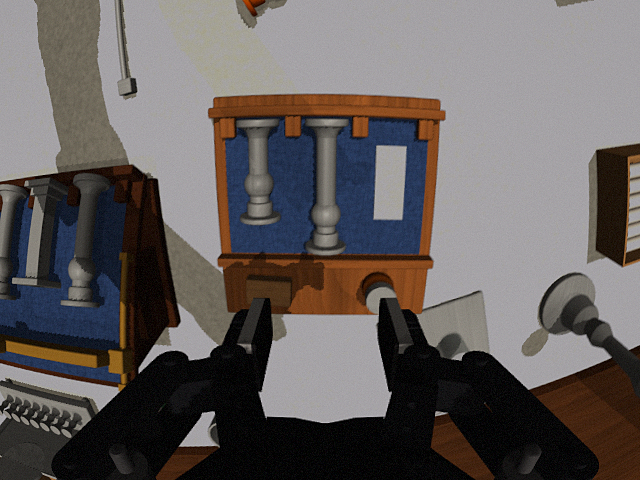

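```bash
cat > m.py <<'E'
from h import *
import pickle,sys
np.set_printoptions(precision=1,suppress=True)
def comps(c,roi,smax=50,vmin=60,amin=400):
    hsv=cv2.cvtColor(c.img,cv2.COLOR_RGB2HSV); x0,y0,x1,y1=roi; m=np.zeros(hsv.shape[:2],np.uint8)
    m[y0:y1,x0:x1]=(hsv[y0:y1,x0:x1,1]<smax)&(hsv[y0:y1,x0:x1,2]>vmin)
    m=cv2.morphologyEx(m,cv2.MORPH_OPEN,np.ones((3,3),np.uint8))
    N,L,st,ce=cv2.connectedComponentsWithStats(m,connectivity=4)
    return [(st[i],ce[i],L==i) for i in range(1,N) if st[i,4]>amin]
E
python3 - <<'E'
from m import *
W=Cam(pickle.load(open("wrist1.pkl","rb"))); print(W.o, W.R[2])
for st,ce,L in comps(W,(228,105,425,256),60):
    print(st,ce)
    ys=np.unique(np.where(L)[0]); mids=[(np.where(L[y])[0].min()+np.where(L[y])[0].max())/2 for y in ys]
    for z in (14,38):
        a=W.onz((np.mean(mids[:6]),ys[0]-.5),z,True); b=W.onz((np.mean(mids[-6:]),ys[-1]+.5),z,True)
        print(z,a,b,"len",np.linalg.norm(a-b),"ang",np.degrees(np.arctan2(*(b-a)[1::-1])),"mid",(a+b)/2)
for nm,p,z in [("ledgebar inner L",(236,119),34),("R",(420,119),34),("far inner",(222,256),34),("far R",(428,258),34)]: print(nm,W.onz(p,z,True))
E
```

```text
[439.8 230.5 449.1] [ 0.3 -0.1 -0.9]
[ 307  119   41  129 2676] [326.4 182. ]
14 [443.2 231.9  14. ] [597.1 196.8  14. ] len 157.83148533559006 ang -12.856217212186653 mid [520.1 214.3  14. ]
38 [443.  231.8  38. ] [588.4 198.7  38. ] len 149.12629388139703 ang -12.856217212186662 mid [515.7 215.2  38. ]
[ 244  128   28   90 1825] [257.9 174.5]
14 [434.9 150.4  14. ] [541.5 124.6  14. ] len 109.62859048760316 ang -13.627039180869293 mid [488.2 137.5  14. ]
38 [435.2 154.8  38. ] [535.9 130.4  38. ] len 103.58202844062795 ang -13.627039180869307 mid [485.5 142.6  38. ]
[ 373  145   34   75 2251] [389.2 181.9]
14 [487.5 297.9  14. ] [577.4 279.   14. ] len 91.87287006653739 ang -11.83469142665912 mid [532.5 288.5  14. ]
38 [484.9 294.2  38. ] [569.8 276.4  38. ] len 86.80562431595163 ang -11.834691426659122 mid [527.3 285.3  38. ]
ledgebar inner L [419.6 132.8  34. ]
R [462.7 334.3  34. ]
far inner [574.2  71.3  34. ]
far R [630.4 319.4  34. ]
```

Run:
```python
from h import *
plan([480,-160,350],rot(-11),0.1)
```

```text
0.1 -0.38 -3.74 -0.44 -0.00 -0.01 -0.10; 0.1 -0.38 -3.74 -0.44 -0.00 -0.01 -0.10; 0.1 -0.37 -3.74 -0.44 -0.00 -0.01 -0.10; 0.1 -0.36 -3.74 -0.44 -0.00 -0.01 -0.10; 0.1 -0.36 -3.74 -0.44 -0.00 -0.01 -0.10
0.1 -0.35 -3.74 -0.44 -0.00 -0.01 -0.10; 0.1 -0.34 -3.74 -0.44 -0.00 -0.01 -0.10; 0.1 -0.34 -3.74 -0.44 -0.00 -0.01 -0.10; 0.1 -0.33 -3.75 -0.44 -0.00 -0.01 -0.10; 0.1 -0.33 -3.75 -0.44 -0.00 -0.01 -0.10
--
```

Request:
move_arm(
  targets="0.1 -0.4 -3.7 -0.4 0 0 -0.1; 0.1 -0.4 -3.7 -0.4 0 0 -0.1; 0.1 -0.4 -3.7 -0.4 0 0 -0.1; 0.1 -0.4 -3.7 -0.4 0 0 -0.1; 0.1 -0.4 -3.7 -0.4 0 0 -0.1",
)

```text
clock: 2.03
eef_pos: [501.1, 29.8, 326.2]
tool_rot: [3.141, -0.001, 2.947]
force: [0.7, -0.1, 0.3]
width: 47.3
gripper_force: 0.0
```

Request:
move_arm(
  targets="0.1 -0.3 -3.7 -0.4 0 0 -0.1; 0.1 -0.3 -3.7 -0.4 0 0 -0.1; 0.1 -0.3 -3.7 -0.4 0 0 -0.1; 0.1 -0.3 -3.7 -0.4 0 0 -0.1; 0.1 -0.3 -3.7 -0.4 0 0 -0.1",
)

```text
clock: 2.45
eef_pos: [480.7, -154.6, 346.3]
tool_rot: [3.14, -0.0, 2.955]
force: [1.1, -0.5, -0.4]
width: 46.9
gripper_force: 0.0
```

Request:
move_arm(
  targets="0.1 0 0 0 0 0 0; 0.1 0 0 0 0 0 0",
)

```text
clock: 2.62
eef_pos: [480.8, -155.8, 346.3]
tool_rot: [3.141, -0.0, 2.949]
force: [0.9, 1.2, 0.2]
width: 46.5
gripper_force: 0.0
```

Run:
```python
from h import *
import pickle
s=read_state(); print(s["eef_pos"],s["tool_rot"],s["width"],s["qpos"])
d=cams.get_image("wrist"); pickle.dump(d,open("wrist2.pkl","wb")); cv2.imwrite("pics/wrist2.png",d["color"][:,:,::-1])
```

```text
[ 480.75763038 -155.792753    346.27056343] [ 3.14141703e+00 -1.13926010e-04  2.94927029e+00] 46.54423944518561 [ 0.09738516  0.30315291  0.21633695  1.75010136 -0.0722879   1.09619031
  1.71570502]
```

View pics/wrist2.png

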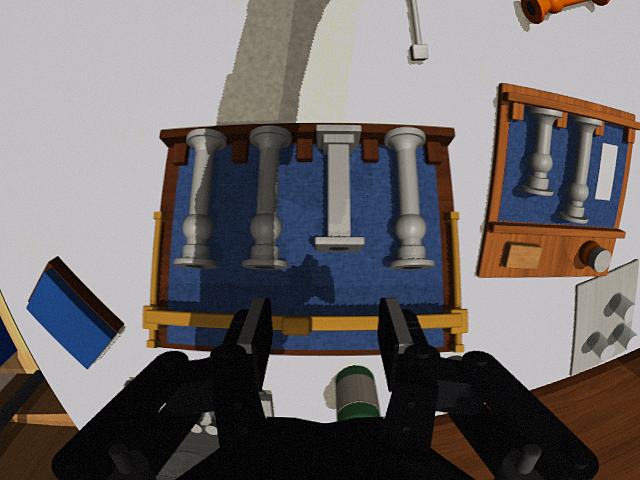

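Run:
```python
from m import *
T=Cam(pickle.load(open("top0.pkl","rb")));S=Cam(pickle.load(open("side0.pkl","rb")));W=Cam(pickle.load(open("wrist2.pkl","rb"))); print(W.o)
t=lambda u,v:np.array([130+u/2-.25,110+v/2-.25]); s=lambda u,v:np.array([210+u/2.2-.3,170+v/2.2-.3])
def multi(rs):
    A=0;b=0
    for o,v in rs:
        M=np.eye(3)-np.outer(v,v); A=A+M; b=b+M@o
    P=np.linalg.solve(A,b); return P,[np.linalg.norm((np.eye(3)-np.outer(v,v))@(P-o)) for o,v in rs]
B={}
for n,a,b,w in [("ballA",t(428,167),s(381,182),(410,227)),("ballB",t(573,201),s(500,286),(265,228)),("ballC",t(646,216),s(568,350),(197,228)),("lugtop",t(571,112),s(535,150),None)]:
    rs=[(T.o,T.ray(a)),(S.o,S.ray(b))]+([(W.o,W.ray(w,True))] if w else [])
    P,e=multi(rs); B[n]=P; print(n,P,np.array(e))
print("AC dist (228)",np.linalg.norm(B["ballA"]-B["ballC"]))
pieces={}
for st,ce,L in comps(W,(165,120,455,275),60,50):
    ys=np.unique(np.where(L)[0]); mids=[(np.where(L[y])[0].min()+np.where(L[y])[0].max())/2 for y in ys]
    print(st,ce,"foot",np.mean(mids[:8]),ys[0]-.5,"top",np.mean(mids[-8:]),ys[-1]+.5)
# direction check: axis plane rays for zb
yaw=np.radians(-11.1)
for zb in (44,48,52,56):
    n=np.array([-.5*np.cos(yaw),-.5*np.sin(yaw),.866]); bx=np.array([.866*np.cos(yaw),.866*np.sin(yaw),.5]);
    P0=B["ballB"].copy(); # plane thru ball B shifted along n
    P0=P0+n*(zb-50)
    f=lambda p:(lambda v:W.o+v*(n@(P0-W.o))/(n@v))(W.ray(p,True))
    a,c=f((410,227)),f((197,228)); print(zb,"dist",np.linalg.norm(a-c),a,c, np.degrees(np.arctan2(*(a-c)[:2])))
```

```text
[ 398.6 -138.8  489.2]
ballA [525.3 -73.6 129.2] [1.4 0.4 1.5]
ballB [ 496.  -220.5  130.3] [0.6 0.7 0.6]
ballC [ 483.2 -295.6  123.9] [0.7 0.4 0.8]
lugtop [ 562.1 -195.9  221.8] [1.8 1.8]
AC dist (228) 226.05576311650384
[ 165  120  290   10 1420] [301.5 122.3] foot 309.5 119.5 top 274.4375 129.5
[ 242  125   46  145 3260] [266.3 199.7] foot 269.0625 124.5 top 268.0 269.5
[ 315  125   50  127 3610] [338.6 186.2] foot 339.0625 124.5 top 338.25 251.5
[ 385  127   50  143 3492] [408.8 198.5] foot 405.3125 126.5 top 410.0625 269.5
[ 174  129   52  140 2919] [198.3 197.2] foot 203.875 128.5 top 196.5 268.5
44 dist 225.91769245545345 [525.6 -72.7 123.7] [ 483.2 -294.6  124.4] 10.831351991583842
48 dist 223.49146801874653 [524.2 -73.4 127.7] [ 482.2 -292.9  128.3] 10.831351991583835
52 dist 221.06524358203964 [522.9 -74.1 131.6] [ 481.3 -291.2  132.2] 10.83135199158384
56 dist 218.63901914533272 [521.5 -74.8 135.5] [ 480.4 -289.6  136.1] 10.831351991583846
```

```bash
cat >> m.py <<'E'
BR=(R.from_euler('z',-11,degrees=True)*R.from_euler('y',-30,degrees=True)).as_matrix()
E
python3 - <<'E'
from m import *
T=Cam(pickle.load(open("top0.pkl","rb")));W=Cam(pickle.load(open("wrist2.pkl","rb")))
balls=np.array([[525.3,-73.6,129.2],[496,-220.5,130.3],[483.2,-295.6,123.9]]); 
F=np.mean(balls-(BR@np.array([[108,108,108],[114,-38,-114],[24,24,24]])).T,0); print("F",F)
for P in list(balls)+[np.array([562.1,-195.9,221.8])]: print("bed coords",BR.T@(P-F))
def onbed(c,p,z,fish): # to bed coords at height z
    v=BR.T@c.ray(p,fish); o=BR.T@(c.o-F); return o+v*(z-o[2])/v[2]
t=lambda u,v:np.array([130+u/2-.25,110+v/2-.25])
for dz in (0,-3):
  print("dz",dz)
  for n,p,z in [("odd shaft",(340,187),24),("odd shaft low",(339.5,160),24),("odd shaft hi",(340,225),24),("ballA",(410,227),24),("ballB",(265,228),24),("ballC",(197,228),24),("lug",(297,318),94),("odd top edge upper",(339,236.5),48),("oddtop lower",(339,251.5),0),("Atop",(410,269.5),0),("Ctop",(196,268.5),0),("shaftA",(404,170),24),("shaftB",(267,170),24),("shaftC",(202,170),24),("ledge top inner",(270,128),30),("ledge outer",(300,122),30)]:
    print(n,onbed(W,p,z+dz,True))
  for n,p in [("tA",t(428,167)),("tB",t(573,201)),("tC",t(646,216)),("todd",(374.8,221))]: print(n,onbed(T,p,24+dz,False))
E
```

```text
F [ 423.9 -168.6   53. ]
bed coords [108.6 112.6  25.3]
bed coords [108.5 -37.2  26.6]
bed coords [ 106.9 -113.4   20.2]
bed coords [206.4  -0.4  75.7]
dz 0
odd shaft [64.  40.3 24. ]
odd shaft low [33.1 40.1 24. ]
odd shaft hi [104.9  39.9  24. ]
ballA [106.8 112.7  24. ]
ballB [108. -37.  24.]
ballC [ 107.6 -111.1   24. ]
lug [197.6   2.2  94. ]
odd top edge upper [121.8  37.8  48. ]
oddtop lower [128.4  39.6   0. ]
Atop [148.4 116.5   0. ]
Ctop [ 148.1 -118.3    0. ]
shaftA [ 43.6 109.9  24. ]
shaftB [ 44.2 -37.6  24. ]
shaftC [  41.8 -111.4   24. ]
ledge top inner [ -3.8 -36.   30. ]
ledge outer [-10.6  -3.   30. ]
tA [109.7 112.6  24. ]
tB [107.  -37.9  24. ]
tC [ 107.8 -112.9   24. ]
todd [65.1 37.3 24. ]
dz -3
odd shaft [62.9 40.4 21. ]
odd shaft low [31.8 40.3 21. ]
odd shaft hi [104.2  40.   21. ]
ballA [106.1 113.4  21. ]
ballB [107.3 -37.5  21. ]
ballC [ 107.  -112.2   21. ]
lug [197.7   1.9  91. ]
odd top edge upper [121.2  37.9  45. ]
oddtop lower [128.   39.7  -3. ]
Atop [148.1 117.2  -3. ]
Ctop [ 147.8 -119.4   -3. ]
shaftA [ 42.4 110.6  21. ]
shaftB [ 43.  -38.1  21. ]
shaftC [  40.6 -112.5   21. ]
ledge top inner [ -5.4 -36.5  27. ]
ledge outer [-12.3  -3.2  27. ]
tA [108.6 112.5  21. ]
tB [105.9 -38.5  21. ]
tC [ 106.8 -113.8   21. ]
todd [63.9 36.9 21. ]
```

```bash
cat >> m.py <<'E'
F=np.array([424,-168.6,52.5])
RB=rot(-11,30)
def bed(x,y,z): return F+BR@np.array([x,y,z])
def where():
    s=read_state(); print("t",s["clock"],"eef",s["eef_pos"],"bed",BR.T@(s["eef_pos"]-F),"rotdiff",(RB.inv()*R.from_euler('xyz',s["tool_rot"])).as_rotvec(degrees=True),"w",s["width"],s["force"]); return s
E
python3 - <<'E'
from m import *
p,r=plan(bed(65,39.5,107),RB,0.1)
plan(bed(65,39.5,7),RB,0.1,25,p,r)
E
```

```text
0.1 1.01 0.28 3.37 0.02 -6.01 0.03; 0.1 1.35 0.28 3.24 0.02 -6.01 0.03; 0.1 1.68 0.28 3.08 0.02 -6.01 0.03; 0.1 2.00 0.28 2.89 0.02 -6.01 0.03; 0.1 2.29 0.28 2.67 0.02 -6.01 0.03
--
0.1 0.00 -0.00 2.00 0.00 0.00 0.00; 0.1 0.00 -0.00 2.00 0.00 0.00 0.00; 0.1 0.00 -0.00 2.00 0.00 0.00 0.00; 0.1 0.00 -0.00 2.00 0.00 0.00 0.00; 0.1 0.00 -0.00 2.00 0.00 0.00 0.00
--
```

Request:
move_arm(
  targets="0.1 1.0 0.3 3.4 0 -6 0; 0.1 1.3 0.3 3.2 0 -6 0; 0.1 1.7 0.3 3.1 0 -6 0; 0.1 2 0.3 2.9 0 -6 0; 0.1 2.3 0.3 2.7 0 -6 0",
)

```text
clock: 3.08
eef_pos: [445.5, -123.5, 233.7]
tool_rot: [3.104, 0.309, 2.961]
force: [-0.2, 0.9, -0.4]
width: 47.3
gripper_force: 0.0
```

Request:
move_arm(
  targets="0.1 0 0 0 0 0 0; 0.1 0 0 0 0 0 0",
)

```text
clock: 3.25
eef_pos: [452.8, -126.5, 238.0]
tool_rot: [3.106, 0.316, 2.96]
force: [-0.4, 0.4, 0.1]
width: 46.7
gripper_force: 0.0
```

Run:
```python
from m import *
where()
d=cams.get_image("wrist"); pickle.dump(d,open("wrist3.pkl","wb")); W=Cam(d)
for st,ce,L in comps(W,(200,60,480,300),60,50): 
    print(st,ce)
cv2.imwrite("pics/wrist3.png",d["color"][:,:,::-1])
```

```text
t 3.25 eef [ 452.8 -126.5  238. ] bed [110.2  46.8 150.5] rotdiff [-2.3 11.9 -0.3] w 46.67461550228392 [-0.4  0.4  0.1]
[  200    60   280   240 16384] [371.  110.2]
[ 272  113   67  164 5720] [305.3 184.5]
[ 200  115   40  185 4828] [213.1 206.3]
[ 372  116   59  184 5798] [400.6 203.7]
[273 279  65  12 713] [305.1 284. ]
```

View pics/wrist3.png

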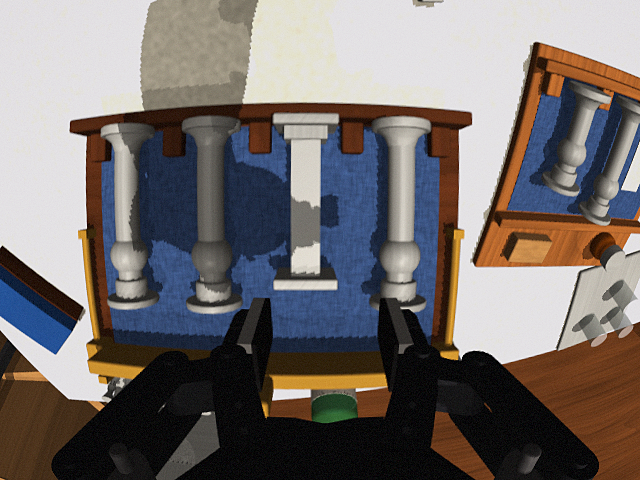

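Run:
```python
from m import *
s=where(); print(np.array2string(s["qpos"],precision=3))
p,r=plan(bed(65,39.5,107),RB,0.1,14)
```

```text
t 3.3 eef [ 454.1 -127.3  238.8] bed [111.9  46.3 150.5] rotdiff [-2.2 11.8 -0.3] w 46.773686332642626 [ 0.4 -0.9  0.1]
[ 0.087  0.251  0.21   2.264 -0.363  0.338  2.003]
0.1 0.74 -0.17 1.04 0.45 -2.35 0.07; 0.1 0.78 -0.16 1.01 0.45 -2.35 0.07; 0.1 0.82 -0.15 0.98 0.45 -2.35 0.07; 0.1 0.86 -0.15 0.94 0.45 -2.35 0.07; 0.1 0.90 -0.14 0.91 0.45 -2.35 0.07
--
```

```bash
cat >> m.py <<'E'
RC=rot(-11,4)
def tcp(P,Rt,back=0): return np.array(P)+Rt.as_matrix()[:,2]*(18.7-back)
def at(P,Rt):
    s=read_state(); r=R.from_euler('xyz',s["tool_rot"]); 
    print("t",s["clock"],"err in tool axes (cm to go)",Rt.inv().apply(tcp(P,Rt)-s["eef_pos"])/10,"rot to go",(r.inv()*Rt).as_rotvec(degrees=True),"w",s["width"],"F",s["force"],"q",s["qpos"])
E
python3 - <<'E'
from m import *
p,r=plan(tcp(bed(58,39.5,28),RC,100),RC,0.1)
print(p, tcp(bed(58,39.5,28),RC))
E
```

```text
0.1 0.26 -0.29 1.73 0.70 4.75 0.28; 0.1 0.12 -0.27 1.75 0.70 4.75 0.28; 0.1 -0.03 -0.25 1.75 0.70 4.75 0.28
--
[ 461.5 -135.7  186.9] [ 468.4 -137.    87.1]
```

Request:
move_arm(
  targets="0.1 0.3 -0.3 1.7 0.7 4.7 0.3; 0.1 0.1 -0.3 1.7 0.7 4.7 0.3; 0.1 0 -0.2 1.7 0.7 4.7 0.3; 0.1 0 0 0 0 0 0; 0.1 0 0 0 0 0 0",
)

```text
clock: 3.72
eef_pos: [461.0, -136.4, 187.0]
tool_rot: [-3.141, 0.072, 2.948]
force: [0.1, -0.1, 0.0]
width: 47.1
gripper_force: 0.0
```

Run:
```python
from m import *
at(bed(58,39.5,28),RC)
d=cams.get_image("wrist"); W=Cam(d)
def onbed(c,p,z): v=BR.T@c.ray(p,True); o=BR.T@(c.o-F); return o+v*(z-o[2])/v[2]
for st,ce,L in comps(W,(250,90,440,300),60,50):
    if L.sum()<1500 : continue
    print(st,ce)
    for y in range(st[1]+20,st[1]+st[3],20):
        xs=np.where(L[y])[0]; 
        if len(xs)>8: print(y,xs.min(),xs.max(),onbed(W,((xs.min()+xs.max())/2,y),24))
```

```text
t 3.7167 err in tool axes (cm to go) [-0.   0.1 10. ] rot to go [-0.   0.1 -0.1] w 47.141752533290926 F [ 0.1 -0.1  0. ] q [ 0.   0.4  0.3  2.1 -0.3  0.6  1.9]
[  250    90   190    61 11007] [345.4 118.5]
110 250 439 [-42.5  53.8  24. ]
130 250 439 [-26.5  53.5  24. ]
[ 286  155   75  145 5959] [323.4 217.8]
175 297 356 [ 7.  40.8 24. ]
195 306 344 [21.1 39.8 24. ]
215 306 339 [34.7 38.1 24. ]
235 306 339 [48.1 38.1 24. ]
255 305 339 [61.3 37.8 24. ]
275 305 339 [74.4 37.8 24. ]
295 305 339 [87.5 37.8 24. ]
[ 397  158   43  142 3557] [426.  220.3]
178 397 439 [  8.3 104.1  24. ]
198 417 439 [ 22.4 110.5  24. ]
218 418 439 [ 36.4 110.2  24. ]
238 418 439 [ 50.1 109.6  24. ]
258 419 439 [ 63.6 109.6  24. ]
278 419 439 [ 77.1 109.3  24. ]
298 419 439 [ 90.5 109.2  24. ]
```

Request:
move_arm(
  targets="0.1 0 -0.1 2.2 0 0 0; 0.1 0 0 2.2 0 0 0; 0.1 0 0 2.2 0 0 0; 0.1 0 0 1.7 0 0 0; 0.1 0 0 0.8 0 0 0",
)

```text
clock: 4.18
eef_pos: [464.2, -138.5, 96.2]
tool_rot: [3.14, 0.071, 2.945]
force: [0.3, 0.4, -0.2]
width: 47.2
gripper_force: 0.0
```

Request:
move_arm(
  targets="0.1 0 0 0.8 0 0 0; 0.1 0 0 0 0 0 0",
)

```text
clock: 4.35
eef_pos: [465.3, -138.8, 88.4]
tool_rot: [3.141, 0.071, 2.945]
force: [0.2, 0.5, -0.2]
width: 47.1
gripper_force: 0.0
```

Request:
move_arm(
  targets="-1 0 0 0 0 0 0; -1 0 0 0 0 0 0; -1 0 0 0 0 0 0; -1 0 0 0 0 0 0; -1 0 0 0 0 0 0",
)

```text
clock: 4.77
eef_pos: [466.1, -139.0, 89.6]
tool_rot: [3.141, 0.073, 2.946]
force: [-1.3, 0.2, 6.0]
width: 20.9
gripper_force: 59.2
```

Run:
```python
from m import *
at(bed(58,39.5,28),RC); print(read_state()["gripper_force"])
d=cams.get_image("wrist"); cv2.imwrite("pics/wrist4.png",d["color"][:,:,::-1])
```

```text
t 4.7667 err in tool axes (cm to go) [-0.2  0.2  0.3] rot to go [ 0.   0.2 -0.2] w 20.883658830259485 F [-1.3  0.2  6. ] q [ 0.1  0.6  0.2  2.2 -0.4  0.3  2. ]
59.192617535591125
```

```bash
cat >> m.py <<'E'
def hold(P,Rm): # object pose (P,Rm) in tool now
    s=read_state(); r=R.from_euler('xyz',s["tool_rot"]); return r.inv().apply(np.array(P)-s["eef_pos"]), r.inv()*R.from_matrix(Rm)
def toolfor(P,Ro,h): # tool pose putting object there
    r=Ro*h[1].inv(); return np.array(P)-r.apply(h[0]), r
E
python3 - <<'E'
from m import *
h=hold(bed(65,38,24),BR); print(h[0],h[1].as_rotvec(degrees=True))
pickle.dump(h,open("odd.pkl","wb"))
s=read_state(); p0=s["eef_pos"]; r0=R.from_euler('xyz',s["tool_rot"])
up=p0+np.array([0,0,130]); p,r=plan(up,r0,-1,28)
Ro=R.from_euler('z',-12,degrees=True)
P,Rt=toolfor([533,288.5,38],Ro,h); print("place tcp",P, Rt.as_euler('xyz'))
plan(P+[0,0,110],Rt,-1,36,p,r)
E
```

```text
[ -9.8   1.  -15.5] [  0.3 154.2  -0. ]
-1 -0.19 0.00 -2.59 0.00 0.00 0.00; -1 -0.19 0.00 -2.59 0.00 0.00 0.00; -1 -0.19 0.00 -2.59 0.00 0.00 0.00; -1 -0.19 0.00 -2.59 0.00 0.00 0.00; -1 -0.19 0.00 -2.59 0.00 0.00 0.00
--
place tcp [517.6 290.8  28.3] [-3.1 -0.5  2.9]
-1 0.30 3.32 0.61 -0.01 2.31 0.08; -1 0.28 3.32 0.62 -0.01 2.31 0.08; -1 0.26 3.32 0.63 -0.01 2.31 0.08; -1 0.24 3.32 0.64 -0.01 2.31 0.08; -1 0.22 3.32 0.65 -0.01 2.31 0.08
-1 0.19 3.32 0.66 -0.01 2.31 0.08; -1 0.17 3.32 0.67 -0.01 2.31 0.08; -1 0.15 3.32 0.67 -0.01 2.31 0.08; -1 0.13 3.32 0.68 -0.01 2.31 0.08; -1 0.10 3.32 0.68 -0.01 2.31 0.08
-1 0.08 3.32 0.69 -0.01 2.31 0.08; -1 0.06 3.32 0.69 -0.01 2.31 0.08; -1 0.03 3.32 0.69 -0.01 2.31 0.08
--
```

Request:
move_arm(
  targets="-1 0 0 -0.5 0 0 0; -1 -0.2 0 -2 0 0 0; -1 -0.2 0 -2.6 0 0 0; -1 -0.2 0 -2.6 0 0 0; -1 -0.2 0 -2.6 0 0 0",
)

```text
clock: 5.23
eef_pos: [465.6, -138.8, 193.1]
tool_rot: [3.141, 0.07, 2.946]
force: [0.0, 1.1, -2.2]
width: 20.3
gripper_force: 59.0
```

Request:
move_arm(
  targets="-1 -0.2 0 -2.6 0 0 0; -1 0.3 3.3 0.6 0 2.3 0.1; -1 0.3 3.3 0.6 0 2.3 0.1; -1 0.3 3.3 0.6 0 2.3 0.1; -1 0.2 3.3 0.6 0 2.3 0.1",
)

```text
clock: 5.65
eef_pos: [481.7, -5.9, 194.4]
tool_rot: [3.141, -0.091, 2.938]
force: [0.2, -0.7, -2.9]
width: 20.3
gripper_force: 59.0
```

Request:
move_arm(
  targets="-1 0.2 3.3 0.7 0 2.3 0.1; -1 0.2 3.3 0.7 0 2.3 0.1; -1 0.2 3.3 0.7 0 2.3 0.1; -1 0.1 3.3 0.7 0 2.3 0.1; -1 0.1 3.3 0.7 0 2.3 0.1",
)

```text
clock: 6.07
eef_pos: [502.1, 158.7, 160.8]
tool_rot: [-3.14, -0.292, 2.93]
force: [1.0, 0.1, -1.3]
width: 20.5
gripper_force: 59.0
```

Request:
move_arm(
  targets="-1 0.1 3.3 0.7 0 2.3 0.1; -1 0.1 3.3 0.7 0 2.3 0.1; -1 0.1 3.3 0.7 0 2.3 0.1; -1 0 3.3 0.7 0 2.3 0.1; -1 0 0 0 0 0 0",
)

```text
clock: 6.48
eef_pos: [516.8, 296.7, 132.6]
tool_rot: [3.14, -0.455, 2.932]
force: [-0.3, 1.6, -2.2]
width: 20.3
gripper_force: 59.2
```

Request:
move_arm(
  targets="-1 0 0 0 0 0 0; -1 0 0 0 0 0 0",
)

```text
clock: 6.65
eef_pos: [517.9, 287.5, 134.9]
tool_rot: [-3.136, -0.45, 2.921]
force: [-0.2, 0.6, -2.8]
width: 20.4
gripper_force: 59.2
```

Run:
```python
from m import *
h=pickle.load(open("odd.pkl","rb")); Ro=R.from_euler('z',-12,degrees=True)
P,Rt=toolfor([533,288.5,38],Ro,h); s=read_state(); print(s["eef_pos"],s["width"],s["force"],s["qpos"])
p,r=plan(P+[0,0,110],Rt,-1,36)
p,r=plan(P+[0,0,10],Rt,-1,25,p,r)
d=cams.get_image("wrist"); pickle.dump(d,open("wrist5.pkl","wb")); a=d["color"]
b=cams.get_image("side")["color"][100:400,150:550]
cv2.imwrite("pics/w5.png",np.vstack([a[:,:,::-1][80:400],cv2.resize(b,(640,480))[80:360,:,::-1]]))
```

```text
[517.9 287.5 134.9] 20.404509365165417 [-0.2  0.6 -2.8] [-0.5  0.9  0.2  1.4 -0.4  1.3  1.2]
-1 0.25 0.31 -0.27 -0.09 0.02 -0.32
--
-1 -1.09 0.00 2.25 0.00 0.00 0.00; -1 -1.09 0.00 2.25 0.00 0.00 0.00; -1 -1.09 0.00 2.25 0.00 0.00 0.00; -1 -1.09 0.00 2.25 0.00 0.00 0.00
--
```

View pics/w5.png

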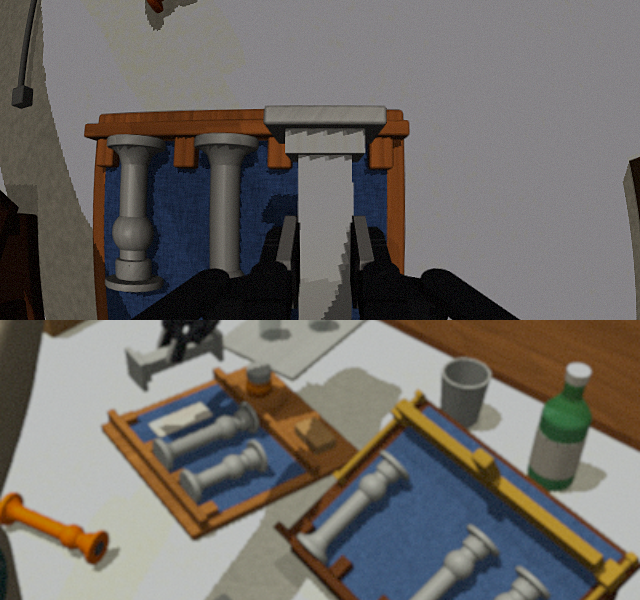

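Run:
```python
from m import *
h=pickle.load(open("odd.pkl","rb")); W=Cam(pickle.load(open("wrist5.pkl","rb")))
s=read_state(); r=R.from_euler('xyz',s["tool_rot"])
Pm=s["eef_pos"]+r.apply(h[0]); Ro=r*h[1]; print("mid",Pm,Ro.as_euler('xyz',degrees=True))
for q in [(-65,24,24),(-65,-24,24),(-57,24,24),(-57,-24,24),(-65,24,-24),(-65,-24,-24)]: print(q,W.proj(Pm+Ro.apply(q),True))
```

```text
mid [533.8 284.4 145.3] [ -0.2  -0.1 -12.4]
(-65, 24, 24) [388.  185.7]
(-65, -24, 24) [257.2 186. ]
(-57, 24, 24) [388.7 207. ]
(-57, -24, 24) [256.4 207.3]
(-65, 24, -24) [372.1 211.1]
(-65, -24, -24) [274.6 211.3]
```

Request:
move_arm(
  targets="-1 0.2 0.3 -0.3 -0.1 0 -0.3; -1 -1.1 0 2.2 0 0 0; -1 -1.1 0 2.2 0 0 0; -1 -1.1 0 2.2 0 0 0; -1 0 0 0 0 0 0",
)

```text
clock: 7.17
eef_pos: [516.7, 289.7, 61.6]
tool_rot: [-3.137, -0.456, 2.925]
force: [-1.0, -0.4, -3.0]
width: 20.2
gripper_force: 59.2
```

Request:
move_arm(
  targets="-1 0 0 0 0 0 0; -1 0 0 0 0 0 0",
)

```text
clock: 7.33
eef_pos: [519.9, 291.4, 66.4]
tool_rot: [3.14, -0.45, 2.928]
force: [0.7, -0.1, -0.5]
width: 20.6
gripper_force: 59.2
```

Run:
```python
from m import *
h=pickle.load(open("odd.pkl","rb")); s=read_state(); r=R.from_euler('xyz',s["tool_rot"])
print("mid",s["eef_pos"]+r.apply(h[0]),(r*h[1]).as_euler('xyz',degrees=True),s["force"])
```

```text
mid [535.4 289.   76.1] [  0.2  -0.1 -12.1] [ 0.7 -0.1 -0.5]
```

Request:
move_arm(
  targets="-1 -0.9 0 1.8 0 0 0; -1 0 0 0 0 0 0",
)

```text
clock: 7.5
eef_pos: [519.3, 291.1, 44.5]
tool_rot: [3.141, -0.451, 2.928]
force: [-1.9, -0.3, -3.0]
width: 20.4
gripper_force: 59.2
```

Request:
move_arm(
  targets="-1 -0.2 0 0.45 0 0 0; -1 0 0 0 0 0 0",
)

```text
clock: 7.67
eef_pos: [519.4, 291.4, 40.4]
tool_rot: [3.141, -0.451, 2.928]
force: [-1.1, 0.0, -1.9]
width: 20.1
gripper_force: 59.2
```

Run:
```python
from m import *
h=pickle.load(open("odd.pkl","rb")); s=read_state(); r=R.from_euler('xyz',s["tool_rot"])
print("mid",s["eef_pos"]+r.apply(h[0]),(r*h[1]).as_euler('xyz',degrees=True),s["force"])
```

```text
mid [534.8 289.   50.1] [  0.1  -0.  -12. ] [-1.1  0.  -1.9]
```

Still 12 mm to go by the model; stepping down with the force watched.

Request:
move_arm(
  targets="-1 -0.2 0 0.35 0 0 0; -1 0 0 0 0 0 0",
)

```text
clock: 7.83
eef_pos: [519.6, 291.3, 35.9]
tool_rot: [3.141, -0.451, 2.928]
force: [0.2, -0.2, -1.5]
width: 20.4
gripper_force: 59.2
```

Request:
move_arm(
  targets="-1 -0.1 0 0.25 0 0 0; -1 0 0 0 0 0 0",
)

```text
clock: 8.0
eef_pos: [519.7, 291.4, 35.5]
tool_rot: [3.14, -0.452, 2.928]
force: [-1.3, -1.7, 9.9]
width: 20.7
gripper_force: 60.5
```

Request:
move_arm(
  targets="-1 -0.1 0 0.2 0 0 0; -1 0 0 0 0 0 0",
)

```text
clock: 8.17
eef_pos: [519.7, 291.4, 35.5]
tool_rot: [3.139, -0.453, 2.929]
force: [-1.7, -3.2, 21.2]
width: 20.5
gripper_force: 61.9
```

Request:
move_arm(
  targets="-1 0.1 0 -0.25 0 0 0; -1 0 0 0 0 0 0",
)

```text
clock: 8.33
eef_pos: [520.4, 291.5, 35.5]
tool_rot: [3.139, -0.45, 2.928]
force: [0.1, -1.2, 8.0]
width: 20.5
gripper_force: 60.7
```

Run:
```python
from m import *
s=read_state(); print(s["eef_pos"],s["force"])
W=Cam(pickle.load(open("wrist5.pkl","rb")))
g=cv2.cvtColor(W.img,cv2.COLOR_RGB2HSV)
d=cams.get_image("wrist"); pickle.dump(d,open("wrist6.pkl","wb")); W6=Cam(d)
for n,c in (("w5",W),("w6",W6)):
    hsv=cv2.cvtColor(c.img,cv2.COLOR_RGB2HSV); 
    for y in range(176,250,3):
        # run-length of low-sat pixels around column 325, brightness
        row=hsv[y]; ok=(row[:,1]<50)&(row[:,2]>40)&(row[:,2]<215)
        a=325
        while ok[a] and a>200:a-=1
        b=325
        while ok[b] and b<460:b+=1
        print(n,y,a,b,row[325],end=" | ")
    print()
```

```text
[520.4 291.5  35.5] [ 0.1 -1.2  8. ]
w5 176 200 460 [150   8 133] | w5 179 200 460 [143   7 140] | w5 182 200 460 [108   9 136] | w5 185 200 460 [26 18 98] | w5 188 200 460 [ 16  23 123] | w5 191 263 386 [ 17  28 126] | w5 194 263 386 [ 23  18 129] | w5 197 263 386 [ 17  14 126] | w5 200 263 386 [ 17  17 132] | w5 203 263 386 [21 26 69] | w5 206 325 325 [45 49 21] | w5 209 284 365 [15 16 63] | w5 212 284 365 [ 18  21 121] | w5 215 284 366 [ 27  19 122] | w5 218 284 366 [ 25  23 133] | w5 221 284 366 [ 30  11 135] | w5 224 284 365 [ 17  13 135] | w5 227 284 365 [ 24   9 136] | w5 230 284 366 [ 12  18 141] | w5 233 325 325 [150  31  33] | w5 236 297 352 [ 30  22 106] | w5 239 297 352 [ 30   7 107] | w5 242 297 352 [ 35  12 132] | w5 245 297 352 [ 15   4 136] | w5 248 297 352 [165   8 131] | 
w6 176 325 325 [  5 144  23] | w6 179 325 325 [  6 255  16] | w6 182 325 325 [ 15 224  49] | w6 185 265 384 [ 23  10 107] | w6 188 263 386 [  5  19 144] | w6 191 263 386 [ 17  30 138] | w6 194 263 386 [ 30  20 143] | w6 197 263 386 [ 24  17 151] | w6 200 262 387 [ 27  17 147] | w6 203 264 386 [30 28 73] | w6 206 325 325 [30 24 21] | w6 209 284 365 [21 34 75] | w6 212 284 366 [ 20  24 160] | w6 215 284 366 [ 18  17 152] | w6 218 284 366 [ 19  24 150] | w6 221 284 366 [ 23  15 152] | w6 224 284 365 [ 21  12 153] | w6 227 284 366 [ 30  12 150] | w6 230 284 366 [ 24   8 150] | w6 233 325 325 [15 15 34] | w6 236 297 352 [16 45 74] | w6 239 297 352 [ 27  16 157] | w6 242 297 352 [ 15  13 156] | w6 245 297 352 [ 12   8 153] | w6 248 297 352 [ 23  15 151] |
```

Run:
```python
from m import *
h=pickle.load(open("odd.pkl","rb")); W=Cam(pickle.load(open("wrist6.pkl","rb")))
s=read_state(); r=R.from_euler('xyz',s["tool_rot"])
# recover h by intersecting: corners px -> solve depth from width 48
for row,x in ((184,-65),(204.5,-57)):
    a,b=W.ray((263.,row),True),W.ray((386.,row),True)
    k=48/np.linalg.norm(a-b); P=W.o+(a+b)/2*k; print(x,P, "expect z 62, implied mid", P+R.from_euler('z',-12,degrees=True).apply([-x,0,-24]))
Pm=s["eef_pos"]+r.apply(h[0]+[0,0,7]); Ro=r*h[1]; print("mid",Pm,Ro.as_euler('xyz',degrees=True))
for q in [(-65,24,24),(-65,-24,24),(-57,24,24),(-57,-24,24)]: print(q,W.proj(Pm+Ro.apply(q),True))
```

```text
-65 [469.9 303.3  61.6] expect z 62, implied mid [533.5 289.8  37.6]
-57 [477.6 301.6  60. ] expect z 62, implied mid [533.3 289.8  36. ]
mid [532.8 289.8  38.9] [  0.2  -0.  -12. ]
(-65, 24, 24) [386.  181.3]
(-65, -24, 24) [262.1 181.8]
(-57, 24, 24) [386.8 201.4]
(-57, -24, 24) [261.4 201.9]
```

Request:
move_arm(
  targets="0.1 0 0 0 0 0 0; 0.1 0 0 0 0 0 0; 0.1 0 0 0 0 0 0; 0.1 0 0 0 0 0 0",
)

```text
clock: 8.72
eef_pos: [519.2, 291.3, 33.1]
tool_rot: [3.141, -0.452, 2.928]
force: [0.2, -0.0, 0.5]
width: 46.8
gripper_force: 0.0
```

Request:
move_arm(
  targets="0.1 0 0 -0.6 0 0 0; 0.1 0 0 -1.5 0 0 0; 0.1 0 0 -2.5 0 0 0; 0.1 0 0 -3 0 0 0; 0.1 0 0 -2 0 0 0",
)

```text
clock: 9.13
eef_pos: [562.1, 282.0, 122.1]
tool_rot: [3.141, -0.449, 2.928]
force: [0.4, -0.4, 0.7]
width: 46.6
gripper_force: 0.0
```

```bash
cat >> m.py <<'E'
RS=rot(-12.7,-26)
E
python3 - <<'E'
from m import *
s=read_state(); print(s["eef_pos"],s["force"],s["width"])
T=Cam(cams.get_image("top")); W=Cam(cams.get_image("wrist"))
for st,ce,L in comps(T,(150,150,280,250)): 
    pts=np.argwhere(L)[:,::-1].astype(np.float32); rr=cv2.minAreaRect(pts); print(st,T.onz(rr[0],38),rr[2])
print("wrist")
for st,ce,L in comps(W,(100,150,420,330),60,50):
    if st[4]<1500: continue
    print(st,ce)
    for y in range(st[1]+5,st[1]+st[3],25):
        xs=np.where(L[y])[0]
        if 8<len(xs)<120: print(y,xs.min(),xs.max(),W.onz(((xs.min()+xs.max())/2,y),38,True))
g=np.array([515.7,215.2,38])+R.from_euler('z',-12.7,degrees=True).apply([-7,0,1])
p,r=plan(tcp(g,RS,90),RS,0.1,36); print(p,tcp(g,RS))
E
```

```text
[562.1 282.  122.1] [ 0.4 -0.4  0.7] 46.5929818782881
[150 152  17  55 421] [566.5 344.5  38. ] 15.708637237548828
[193 167  37  70 834] [518.2 214.6  38. ] 15.333284378051758
[157 170  29  54 569] [529.5 299.4  38. ] 14.03624439239502
[226 191  33  55 682] [484.2 144.6  38. ] 14.03624439239502
[265 199  15  51 464] [471.   77.9  38. ] 90.0
[150 231  48  19 414] [430.5 293.7  38. ] -0.0
wrist
[ 386  150   34  180 3744] [407.9 238.1]
155 398 419 [476.6 364.8  38. ]
180 398 419 [495.  359.7  38. ]
205 399 419 [512.7 355.3  38. ]
230 400 419 [530.1 351.3  38. ]
255 400 419 [547.  347.1  38. ]
280 400 419 [563.9 343.2  38. ]
305 387 419 [579.7 335.   38. ]
[ 190  153   47  177 5509] [213.6 245.3]
158 203 233 [448.7 228.6  38. ]
183 203 230 [467.4 224.7  38. ]
208 201 229 [485.3 220.7  38. ]
233 199 228 [502.8 216.5  38. ]
258 199 227 [520.  212.9  38. ]
283 196 227 [537.  208.4  38. ]
308 191 232 [554.1 204.7  38. ]
[ 101  159   39  138 3742] [120.6 231.2]
164 114 139 [432.4 152.6  38. ]
189 113 135 [452.4 148.6  38. ]
214 110 134 [471.7 144.6  38. ]
239 102 136 [490.3 139.3  38. ]
264 107 128 [508.8 134.9  38. ]
289 102 133 [527.4 131.3  38. ]
[ 297  184   51  146 6486] [323.3 257. ]
189 308 340 [489.2 299.2  38. ]
214 299 346 [506.4 294.4  38. ]
239 298 346 [523.2 290.4  38. ]
264 298 347 [540.  287.1  38. ]
289 298 346 [556.5 283.1  38. ]
314 297 346 [573.  279.1  38. ]
0.1 -0.02 -2.53 0.73 0.01 0.19 0.14; 0.1 -0.02 -2.53 0.73 0.01 0.19 0.14; 0.1 -0.03 -2.53 0.73 0.01 0.19 0.14
--
[539.4 209.9 103.1] [500.9 218.5  22.2]
```

Run:
```python
from m import *
r1=R.from_euler('xyz',[3.139,-.45,2.928]); ht=r1.inv().apply(np.array([533.4,289.8,38])-[520.4,291.5,35.5])
r0=R.from_euler('xyz',[3.141,.073,2.946]); P=np.array([466.1,-139,89.6])+r0.apply(ht); print("h",ht,"odd mid in case",P,"F",P-BR@[65,38,24])
g=np.array([515.7,214.7,38])+R.from_euler('z',-12.7,degrees=True).apply([-7,0,4])
p,r=plan(tcp(g,RS,90),RS,0.1,36); print(p,tcp(g,RS))
```

```text
h [-10.7   1.1  -7.9] odd mid in case [ 476.2 -139.9   98.3] F [ 425.5 -168.7   45. ]
0.1 0.02 -2.54 0.64 0.01 0.19 0.14; 0.1 0.02 -2.54 0.64 0.01 0.19 0.14; 0.1 0.01 -2.54 0.64 0.01 0.19 0.14
--
[539.4 209.4 106.1] [500.9 218.   25.2]
```

Request:
move_arm(
  targets="0.1 0 -2.5 0.6 0 0.2 0.1; 0.1 0 -2.5 0.6 0 0.2 0.1; 0.1 0 -2.5 0.6 0 0.2 0.1; 0.1 0 0 0 0 0 0; 0.1 0 0 0 0 0 0",
)

```text
clock: 9.65
eef_pos: [535.9, 209.0, 103.1]
tool_rot: [-3.137, -0.463, 2.918]
force: [0.7, 0.1, -0.4]
width: 46.9
gripper_force: 0.0
```

Run:
```python
from m import *
g=np.array([515.7,214.7,38])+R.from_euler('z',-12.7,degrees=True).apply([-7,0,4])
at(g,RS); W=Cam(cams.get_image("wrist"))
for st,ce,L in comps(W,(270,100,400,330),60,50):
    if st[4]<1500: continue
    print(st,ce)
    for y in range(st[1]+5,st[1]+st[3],20):
        xs=np.where(L[y])[0]
        if 8<len(xs)<160: print(y,xs.min(),xs.max(),W.onz(((xs.min()+xs.max())/2,y),38,True))
```

```text
t 9.65 err in tool axes (cm to go) [-0.2  0.1  8.6] rot to go [-0.2 -0.6 -0.1] w 46.93038180996086 F [ 0.7  0.1 -0.4] q [-0.4  0.9  0.2  1.5 -0.4  1.3  1.3]
[ 270  100  130   36 4599] [334.7 117.2]
105 270 399 [405.5 245.9  38. ]
125 270 399 [420.7 242.3  38. ]
[ 300  160   54  170 6237] [326.4 247.6]
165 307 338 [447.1 228.1  38. ]
185 310 343 [461.  227.7  38. ]
205 310 343 [473.9 224.8  38. ]
225 310 343 [486.5 221.9  38. ]
245 310 343 [498.8 219.1  38. ]
265 309 343 [511.  216.1  38. ]
285 309 343 [523.1 213.3  38. ]
305 310 343 [535.3 210.9  38. ]
325 300 352 [547.4 207.9  38. ]
```

Request:
move_arm(
  targets="0.1 -0.2 0.1 2.2 -0.2 -0.6 -0.1; 0.1 0 0 2.2 0 0 0; 0.1 0 0 2.2 0 0 0; 0.1 0 0 1.5 0 0 0; 0.1 0 0 0.5 0 0 0",
)

```text
clock: 10.12
eef_pos: [499.1, 221.7, 23.6]
tool_rot: [3.14, -0.456, 2.927]
force: [-0.6, 0.2, -0.1]
width: 47.2
gripper_force: 0.0
```

Request:
move_arm(
  targets="0.1 0 0 0 0 0 0; 0.1 0 0 0 0 0 0",
)

```text
clock: 10.28
eef_pos: [502.4, 220.5, 25.8]
tool_rot: [3.138, -0.45, 2.925]
force: [0.1, -0.1, -0.2]
width: 46.9
gripper_force: 0.0
```

Run:
```python
from m import *
g=np.array([515.7,214.7,38])+R.from_euler('z',-12.7,degrees=True).apply([-7,0,4])
at(g,RS)
```

```text
t 10.2833 err in tool axes (cm to go) [ 0.1 -0.3  0.1] rot to go [0.  0.2 0.3] w 46.890368662725386 F [ 0.1 -0.1 -0.2] q [-0.4  1.   0.2  1.6 -0.4  1.1  1.4]
```

Request:
move_arm(
  targets="0.1 0 -0.25 0 0 0 0.3; 0.1 0 0 0 0 0 0",
)

```text
clock: 10.45
eef_pos: [502.5, 216.7, 26.3]
tool_rot: [-3.142, -0.449, 2.917]
force: [-0.2, -0.5, -0.5]
width: 46.8
gripper_force: 0.0
```

Request:
move_arm(
  targets="-1 0 0 0 0 0 0; -1 0 0 0 0 0 0; -1 0 0 0 0 0 0; -1 0 0 0 0 0 0; -1 0 0 0 0 0 0",
)

```text
clock: 10.87
eef_pos: [501.9, 217.0, 26.2]
tool_rot: [3.141, -0.45, 2.918]
force: [0.8, -1.0, 5.0]
width: 19.9
gripper_force: 58.6
```

Run:
```python
from m import *
g=np.array([515.7,214.7,38])+R.from_euler('z',-12.7,degrees=True).apply([-7,0,4])
at(g,RS); s=read_state(); print(s["eef_pos"],s["tool_rot"])
W=Cam(cams.get_image("wrist"))
# foot disc outline rows
for st,ce,L in comps(W,(270,130,400,330),60,50):
    if st[4]<1500: continue
    print(st,[ (y,np.where(L[y])[0].min(),np.where(L[y])[0].max()) for y in range(st[1],st[1]+60,4)])
    xs=np.where(L[st[1]])[0]
    print("foot rim @z62",W.onz((xs.mean(),st[1]-.5),62,True), "foot width rows")
```

```text
t 10.8667 err in tool axes (cm to go) [0.1 0.1 0.1] rot to go [ 0.1  0.2 -0.1] w 19.927228156917423 F [ 0.8 -1.   5. ] q [-0.4  1.   0.2  1.6 -0.4  1.1  1.4]
[501.9 217.   26.2] [ 3.1 -0.5  2.9]Traceback (most recent call last):
  File "<stdin>", line 8, in <module>
    return umr_minimum(a, axis, None, out, keepdims, initial, where)
ValueError: zero-size array to reduction operation minimum which has no identity
```

```bash
sed -i 's/^F=.*/F=np.array([425.5,-168.7,45.0])/' m.py
python3 - <<'E'
from m import *
h=hold([515.7,215,38],R.from_euler('z',-12.7,degrees=True).as_matrix()); print(h[0],h[1].as_rotvec(degrees=True)); pickle.dump(h,open("spare.pkl","wb"))
s=read_state(); r0=R.from_euler('xyz',s["tool_rot"])
p,r=plan(s["eef_pos"]+[0,0,130],r0,-1,30)
P,Rt=toolfor(bed(79,38,24+80),R.from_matrix(BR),h)
p,r=plan(P+[0,0,20],Rt,-1,33,p,r); print(P,Rt.as_euler('xyz'))
P2,_=toolfor(bed(79,38,24),R.from_matrix(BR),h); print(P2)
E
```

```text
[ -7.4   1.2 -16.7] [  0.2 154.2   0. ]
-1 1.13 0.00 -2.34 0.00 0.00 0.00; -1 1.13 0.00 -2.34 0.00 0.00 0.00; -1 1.13 0.00 -2.34 0.00 0.00 0.00; -1 1.13 0.00 -2.34 0.00 0.00 0.00; -1 1.13 0.00 -2.34 0.00 0.00 0.00
--
-1 -0.08 -3.23 -0.25 0.02 -2.73 -0.16; -1 -0.08 -3.23 -0.25 0.02 -2.73 -0.16; -1 -0.09 -3.24 -0.24 0.02 -2.73 -0.16; -1 -0.09 -3.24 -0.24 0.02 -2.73 -0.16; -1 -0.09 -3.24 -0.23 0.02 -2.73 -0.16
-1 -0.09 -3.24 -0.23 0.02 -2.73 -0.16; -1 -0.10 -3.24 -0.22 0.02 -2.73 -0.16; -1 -0.10 -3.24 -0.21 0.02 -2.73 -0.16; -1 -0.10 -3.24 -0.21 0.02 -2.73 -0.16; -1 -0.10 -3.24 -0.20 0.02 -2.73 -0.16
-1 -0.10 -3.24 -0.20 0.02 -2.73 -0.16
--
[ 442.6 -134.5  157.4] [3.1 0.1 2.9]
[ 481.9 -142.1   88.1]
```

Request:
move_arm(
  targets="-1 0.2 0 -0.5 0 0 0; -1 1 0 -2 0 0 0; -1 1.1 0 -2.3 0 0 0; -1 1.1 0 -2.3 0 0 0; -1 1.1 0 -2.3 0 0 0",
)

```text
clock: 11.33
eef_pos: [501.1, 217.0, 130.2]
tool_rot: [-3.14, -0.452, 2.918]
force: [0.4, -0.4, -3.4]
width: 20.4
gripper_force: 58.9
```

Request:
move_arm(
  targets="-1 1.1 0 -2.3 0 0 0; -1 -0.1 -3.2 -0.2 0 -2.7 -0.2; -1 -0.1 -3.2 -0.2 0 -2.7 -0.2; -1 -0.1 -3.2 -0.2 0 -2.7 -0.2; -1 -0.1 -3.2 -0.2 0 -2.7 -0.2",
)

```text
clock: 11.75
eef_pos: [479.8, 89.5, 160.8]
tool_rot: [3.137, -0.261, 2.934]
force: [1.7, -0.1, -2.1]
width: 20.1
gripper_force: 59.1
```

Request:
move_arm(
  targets="-1 -0.1 -3.2 -0.2 0 -2.7 -0.2; -1 -0.1 -3.2 -0.2 0 -2.7 -0.2; -1 -0.1 -3.2 -0.2 0 -2.7 -0.2; -1 -0.1 -3.2 -0.2 0 -2.7 -0.2; -1 -0.1 -3.2 -0.2 0 -2.7 -0.2",
)

```text
clock: 12.17
eef_pos: [453.6, -68.3, 168.9]
tool_rot: [3.135, -0.026, 2.95]
force: [0.5, -0.9, -2.6]
width: 20.1
gripper_force: 59.1
```

Request:
move_arm(
  targets="-1 -0.1 -3.2 -0.2 0 -2.7 -0.2; -1 -0.1 -3.2 -0.2 0 -2.7 -0.2; -1 0 0 0 0 0 0; -1 0 0 0 0 0 0",
)

```text
clock: 12.5
eef_pos: [442.6, -132.4, 172.6]
tool_rot: [3.134, 0.066, 2.95]
force: [-0.4, 0.6, -3.2]
width: 20.3
gripper_force: 59.3
```

```bash
cat >> m.py <<'E'
def held(f):
    h=pickle.load(open(f,"rb")); s=read_state(); r=R.from_euler('xyz',s["tool_rot"]); P=s["eef_pos"]+r.apply(h[0]); Ro=r*h[1]
    print("mid",P,"bed",BR.T@(P-F),"rot in bed",(R.from_matrix(BR).inv()*Ro).as_rotvec(degrees=True),"F",s["force"],"w",s["width"],"q6",s["qpos"][3:6],s["clock"]); return h
E
python3 - <<'E'
from m import *
h=held("spare.pkl")
P,Rt=toolfor(bed(79,38,24+60),R.from_matrix(BR),h); p,r=plan(P,Rt,-1,30)
P,Rt=toolfor(bed(79,38,24+12),R.from_matrix(BR),h); p,r=plan(P,Rt,-1,25,p,r)
d=cams.get_image("wrist"); pickle.dump(d,open("wrist7.pkl","wb")); W=Cam(d)
for st,ce,L in comps(W,(200,60,460,330),60,50):
    if st[4]<1500: continue
    print(st,ce)
E
```

```text
mid [ 448.9 -132.5  189.7] bed [ 86.3  40.  117.3] rot in bed [ 0.4  0.4 -0.1] F [-0.4  0.6 -3.2] w 20.344360015600465 q6 [ 2.2 -0.3  0.5] 12.5
-1 -0.41 -0.11 1.66 0.18 -0.22 0.05; -1 -0.41 -0.11 1.66 0.18 -0.22 0.05
--
-1 -1.04 -0.00 2.16 0.00 0.00 0.00; -1 -1.04 -0.00 2.16 0.00 0.00 0.00
--
[  200    60   260   270 39774] [329.  147.2]
[ 200  191   37  139 3471] [212.5 255.5]
[ 399  192   61  138 4764] [432.8 253.1]
```

Request:
move_arm(
  targets="-1 -0.4 -0.1 1.7 0.2 -0.2 0; -1 -0.4 -0.1 1.7 0.2 -0.2 0; -1 -1 0 2.1 0 0 0; -1 -0.8 0 1.6 0 0 0; -1 0 0 0 0 0 0",
)

```text
clock: 12.97
eef_pos: [475.7, -136.0, 100.9]
tool_rot: [3.141, 0.071, 2.959]
force: [0.6, 0.5, -2.7]
width: 20.2
gripper_force: 59.2
```

Request:
move_arm(
  targets="-1 0 0 0 0 0 0; -1 0 0 0 0 0 0",
)

```text
clock: 13.13
eef_pos: [474.4, -137.2, 103.8]
tool_rot: [3.141, 0.073, 2.956]
force: [-1.0, -0.7, -2.9]
width: 20.1
gripper_force: 59.2
```

Run:
```python
from m import *
h=held("spare.pkl")
P,Rt=toolfor(bed(79,38,24+4),R.from_matrix(BR),h); p,r=plan(P,Rt,-1,25)
d=cams.get_image("wrist"); a=d["color"]; b=cams.get_image("side")["color"][180:420,300:580]
cv2.imwrite("pics/w8.png",np.vstack([a[60:330],cv2.resize(b,(640,549))[180:500]])[:,:,::-1])
```

```text
mid [ 480.6 -137.2  121. ] bed [79.7 41.4 41.8] rot in bed [0.2 0.  0.4] F [-1.  -0.7 -2.9] w 20.141215567877296 q6 [ 2.1 -0.4  0.4] 13.1333
-1 -0.54 -0.34 1.27 -0.00 -0.01 0.49
--
```

View pics/w8.png

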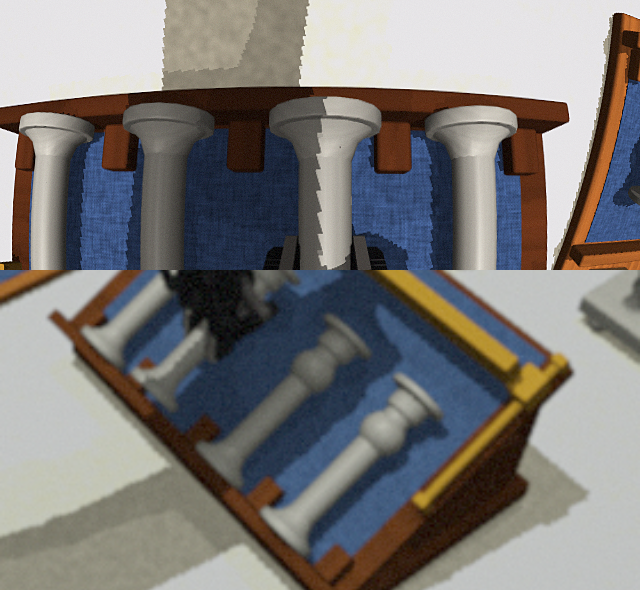

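Request:
move_arm(
  targets="-1 -0.3 -0.3 0.6 0 0 0.4; -1 -0.2 0 0.5 0 0 0; -1 0 0 0 0 0 0",
)

```text
clock: 13.48
eef_pos: [480.2, -142.6, 92.6]
tool_rot: [3.141, 0.075, 2.948]
force: [0.2, -0.1, -3.4]
width: 20.0
gripper_force: 59.3
```

Request:
move_arm(
  targets="-1 -0.1 0 0.25 0 0 0; -1 0 0 0 0 0 0",
)

```text
clock: 13.65
eef_pos: [481.0, -142.5, 90.2]
tool_rot: [3.141, 0.074, 2.948]
force: [-0.2, -0.1, -3.5]
width: 20.3
gripper_force: 59.3
```

Run:
```python
from m import *
held("spare.pkl")
```

```text
mid [ 487.2 -142.5  107.4] bed [79.3 37.4 26.3] rot in bed [-0. -0.  0.] F [-0.2 -0.1 -3.5] w 20.285916324559555 q6 [ 2.1 -0.4  0.3] 13.65
```

Request:
move_arm(
  targets="-1 -0.1 0 0.15 0 0 0; -1 0 0 0 0 0 0",
)

```text
clock: 13.82
eef_pos: [482.2, -142.7, 89.0]
tool_rot: [3.141, 0.074, 2.948]
force: [0.2, 0.6, -3.7]
width: 20.2
gripper_force: 59.3
```

Request:
move_arm(
  targets="-1 -0.1 0 0.15 0 0 0; -1 0 0 0 0 0 0",
)

```text
clock: 13.98
eef_pos: [482.4, -142.8, 88.4]
tool_rot: [3.14, 0.073, 2.948]
force: [-3.5, 0.3, 8.5]
width: 19.8
gripper_force: 60.9
```

Run:
```python
from m import *
held("spare.pkl")
```

```text
mid [ 488.6 -142.8  105.7] bed [79.7 37.4 24. ] rot in bed [ 0.  0. -0.] F [-3.5  0.3  8.5] w 19.798228882500478 q6 [ 2.1 -0.4  0.3] 13.9833
```

Request:
move_arm(
  targets="0.1 0 0 0 0 0 0; 0.1 0 0 0 0 0 0; 0.1 0 0 0 0 0 0; 0.1 0 0 0 0 0 0",
)

```text
clock: 14.32
eef_pos: [483.5, -143.0, 87.8]
tool_rot: [3.141, 0.075, 2.948]
force: [-0.3, -0.8, 0.5]
width: 47.2
gripper_force: 0.0
```

Request:
move_arm(
  targets="0.1 0 0 -0.6 0 0 0; 0.1 0 0 -1.5 0 0 0; 0.1 0 0 -3 0 0 0; 0.1 0 0 -3.5 0 0 0; 0.1 0 0 -3.5 0 0 0",
)

```text
clock: 14.73
eef_pos: [473.5, -141.2, 209.7]
tool_rot: [3.141, 0.073, 2.948]
force: [0.8, -0.4, 0.0]
width: 47.4
gripper_force: 0.0
```

Request:
move_arm(
  targets="0.1 0 0 -3 0 0 0; 0.1 0 0 0 0 0 0; 0.1 0 0 0 0 0 0",
)

```text
clock: 14.98
eef_pos: [473.2, -141.0, 240.3]
tool_rot: [3.141, 0.079, 2.948]
force: [-0.1, 0.1, -0.5]
width: 47.3
gripper_force: 0.0
```

Run:
```python
from m import *
s=where(); T=Cam(cams.get_image("top")); S=Cam(cams.get_image("side")); W=Cam(cams.get_image("wrist"))
pickle.dump([(c.img) for c in (T,S,W)],open("after.pkl","wb"))
def onbed(c,p,z,f=True): v=BR.T@c.ray(p,f); o=BR.T@(c.o-F); return o+v*(z-o[2])/v[2]
# lug: gold, top face brightest; list gold comps in top and wrist
for n,c in (("T",T),("S",S),("W",W)):
    hsv=cv2.cvtColor(c.img,cv2.COLOR_RGB2HSV); m=((hsv[...,0]>18)&(hsv[...,0]<30)&(hsv[...,1]>140)&(hsv[...,2]>60)).astype(np.uint8)
    N,L,st,ce=cv2.connectedComponentsWithStats(m); print(n,[(st[i],ce[i]) for i in range(1,N) if st[i,4]>80])
for nm,P in [("lug0top",bed(208,0,94)),("lugbase",bed(208,0,52)),("bar face top",bed(200,0,52)),("bar face end +",bed(200,140,52)),("-",bed(200,-140,52))]: print(nm,T.proj(P),S.proj(P),W.proj(P,True))
for st,ce,L in comps(W,(150,60,560,330),60,50):
    if st[4]<1500 or st[4]>20000: continue
    xs=np.where(L[st[1]+60])[0]; print(st,ce, onbed(W,(xs.mean(),st[1]+60),24))
big=np.vstack([cv2.resize(W.img[180:360,150:470],(640,360)),cv2.resize(T.img[145:195,300:520],(640,145),interpolation=cv2.INTER_CUBIC)]);cv2.imwrite("pics/w9.png",big[:,:,::-1])
```

```text
t 14.9833 eef [ 473.2 -141.   240.3] bed [133.6  36.3 148.4] rotdiff [-0.  25.5  0.1] w 47.28115321710241 [-0.1  0.1 -0.5]
T [(array([ 314,  121,   90,   76, 1190], dtype=int32), array([353.3, 151.7]))]
S [(array([ 428,  223,  120,  142, 1679], dtype=int32), array([492.9, 287.7])), (array([358, 228,  24,  24, 130], dtype=int32), array([368.7, 240. ]))]
W [(array([ 94, 245,  11, 114, 435], dtype=int32), array([ 98.9, 298.3])), (array([474, 246,  10, 105, 425], dtype=int32), array([478.5, 294. ])), (array([ 88, 375,  40,  25, 415], dtype=int32), array([105.3, 385.7])), (array([ 288,  395,  102,   18, 1293], dtype=int32), array([339.3, 404.5]))]
lug0top [414.5 168.5] [451.9 235.2] [263.7 427.6]
lugbase [412.4 162.3] [457.2 245.4] [272.7 406.5]
bar face top [411.2 166.4] [454.1 248.6] [272.5 396.3]
bar face end + [338.9 150.8] [402.6 208. ] [462.2 390.1]
- [483.7 182. ] [514.1 295.8] [104.6 379.1]
[ 207  131   55  186 5660] [229.6 220.6] [ 43.5 -39.3  24. ]
[ 389  132   55  186 5824] [419.4 220.5] [ 44.5 114.1  24. ]
[ 296  136   58  191 6347] [324.2 228.1] [48.6 37.  24. ]
[ 150  137   29  155 1863] [157.2 197.8] [  46.6 -108.4   24. ]
```

Run:
```python
from m import *
T=Cam(pickle.load(open("top0.pkl","rb"))); W=Cam(pickle.load(open("wrist2.pkl","rb")))
def onbed(c,p,z,f=True): v=BR.T@c.ray(p,f); o=BR.T@(c.o-F); return o+v*(z-o[2])/v[2]
def gold(c): h=cv2.cvtColor(c.img,cv2.COLOR_RGB2HSV); return (h[...,0]>16)&(h[...,0]<32)&(h[...,1]>120)&(h[...,2]>40)
g=gold(T)
print("top", [(u,np.where(g[140:190,u])[0].min()+140,np.where(g[140:190,u])[0].max()+140) for u in range(396,436,2)])
g=gold(W)
print("w2", [(u,np.where(g[290:345,u])[0].min()+290,np.where(g[290:345,u])[0].max()+290) for u in list(range(180,225,12))+list(range(268,322,3))])
for x in (190,200): 
  for n,P in [("bar face top",(x,-60,52)),("lug front top",(x,0,94)),("lug back top",(x+16,0,94))]: print(x,n,T.proj(bed(*P)),W.proj(bed(*P),True))
```

```text
top [(396, np.int64(152), np.int64(163)), (398, np.int64(152), np.int64(163)), (400, np.int64(152), np.int64(164)), (402, np.int64(153), np.int64(164)), (404, np.int64(153), np.int64(164)), (406, np.int64(154), np.int64(165)), (408, np.int64(154), np.int64(170)), (410, np.int64(155), np.int64(171)), (412, np.int64(155), np.int64(172)), (414, np.int64(155), np.int64(172)), (416, np.int64(156), np.int64(173)), (418, np.int64(156), np.int64(173)), (420, np.int64(157), np.int64(173)), (422, np.int64(157), np.int64(168)), (424, np.int64(158), np.int64(169)), (426, np.int64(158), np.int64(169)), (428, np.int64(159), np.int64(170)), (430, np.int64(159), np.int64(170)), (432, np.int64(160), np.int64(171)), (434, np.int64(160), np.int64(171))]Traceback (most recent call last):
  File "<stdin>", line 8, in <module>
    return umr_minimum(a, axis, None, out, keepdims, initial, where)
ValueError: zero-size array to reduction operation minimum which has no identity
```

View pics/w9.png

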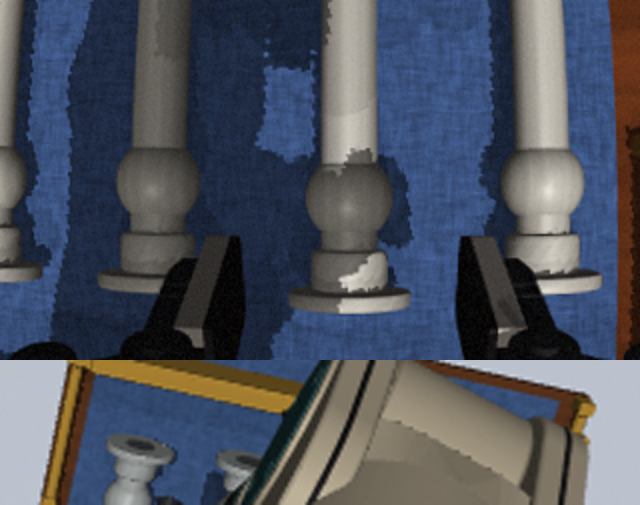

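Run:
```python
from m import *
T=Cam(pickle.load(open("top0.pkl","rb"))); W=Cam(pickle.load(open("wrist2.pkl","rb")))
def onbed(c,p,z,f=True): v=BR.T@c.ray(p,f); o=BR.T@(c.o-F); return o+v*(z-o[2])/v[2]
def gold(c): h=cv2.cvtColor(c.img,cv2.COLOR_RGB2HSV); return (h[...,0]>14)&(h[...,0]<34)&(h[...,1]>110)&(h[...,2]>30)
g=gold(W); o=[]
for u in list(range(170,230,12))+list(range(268,322,3)):
    k=np.where(g[290:345,u])[0]+290
    if len(k): o.append((u,int(k.min()),int(k.max())))
print("w2",o)
print("T lug front top edge",onbed(T,(414.,173),94,False),"T bar front top edge near", onbed(T,(402,165),52,False),onbed(T,(428,170.5),52,False))
for x in (190,200): 
  for n,P in [("bar face top",(x,20,52)),("bar face bottom",(x,20,6)),("lug front top",(x,0,94)),("lug back top",(x+16,0,94))]: print(x,n,T.proj(bed(*P)),W.proj(bed(*P),True))
```

```text
w2 [(170, 311, 324), (182, 311, 325), (194, 312, 325), (206, 313, 326), (218, 313, 327), (271, 316, 320), (274, 315, 329), (277, 315, 329), (280, 316, 329), (283, 315, 333), (286, 315, 334), (289, 316, 334), (292, 316, 334), (295, 317, 334), (298, 316, 334), (301, 316, 334), (304, 316, 334), (307, 316, 334), (310, 316, 331), (313, 316, 330), (316, 316, 330), (319, 316, 329)]
T lug front top edge [199.8  -1.4  94. ] T bar front top edge near [198.9  17.5  52. ] [199.1 -32.8  52. ]
190 bar face top [399.4 169.2] [320.3 306.2]
190 bar face bottom [397.9 162.7] [320.8 306.7]
190 lug front top [411.7 177.9] [295.4 305.4]
190 lug back top [414.2 169.6] [295.3 324.8]
200 bar face top [400.9 164.1] [320.3 316.9]
200 bar face bottom [399.3 157.9] [320.8 316.2]
200 lug front top [413.3 172.7] [295.3 317.5]
200 lug back top [415.8 164.3] [295.3 336.8]
```

```bash
cat >> m.py <<'E'
RK=rot(-11,12)
E
python3 - <<'E'
from m import *
g=bed(207.3,-0.5,79); print(g,tcp(g,RK))
p,r=plan(tcp(g,RK,65),RK,0.1,33); print(p,BR.T@(p-F))
E
```

```text
[ 562.9 -195.9  217.1] [ 566.7 -196.7  198.8]
0.1 -2.31 -0.92 -0.46 0.01 -1.97 -0.02; 0.1 -2.32 -0.92 -0.38 0.01 -1.97 -0.02; 0.1 -2.34 -0.92 -0.30 0.01 -1.97 -0.02; 0.1 -2.34 -0.92 -0.22 0.01 -1.97 -0.02
--
[ 553.4 -194.1  262.4] [221.6  -0.5 123. ]
```

Request:
move_arm(
  targets="0.1 -2.3 -0.9 -0.5 0 -2 0; 0.1 -2.3 -0.9 -0.4 0 -2 0; 0.1 -2.3 -0.9 -0.3 0 -2 0; 0.1 -2.3 -0.9 -0.2 0 -2 0; 0.1 0 0 0 0 0 0",
)

```text
clock: 15.55
eef_pos: [555.3, -196.3, 263.5]
tool_rot: [-3.14, 0.217, 2.946]
force: [-0.2, 0.2, 0.4]
width: 46.8
gripper_force: 0.0
```

Request:
move_arm(
  targets="0.1 0 0 0 0 0 0; 0.1 0 0 0 0 0 0",
)

```text
clock: 15.72
eef_pos: [551.7, -192.8, 262.1]
tool_rot: [3.14, 0.21, 2.948]
force: [-0.2, -0.0, -0.0]
width: 47.2
gripper_force: 0.0
```

Run:
```python
from m import *
at(bed(207.3,-0.5,79),RK)
W=Cam(cams.get_image("wrist"))
h=cv2.cvtColor(W.img,cv2.COLOR_RGB2HSV); m=((h[...,0]>14)&(h[...,0]<34)&(h[...,1]>110)&(h[...,2]>30)).astype(np.uint8); m[:, :150]=0; m[:,500:]=0
for y in range(280,440,6):
    xs=np.where(m[y])[0]
    if len(xs)>5: print(y,xs.min(),xs.max(),len(xs),end=" | ")
for q in [(199.3,-12.5,94),(199.3,11.5,94),(215.3,-12.5,94),(215.3,11.5,94),(199.3,-40,52)]: print(q,W.proj(bed(*q),True))
```

```text
t 15.7167 err in tool axes (cm to go) [-0.2 -0.1  6.5] rot to go [ 0.   0.  -0.1] w 47.23998672647576 F [-0.2 -0.  -0. ] q [ 0.1  0.4  0.3  1.9 -0.3  0.7  1.9]
280 299 343 45 | 286 299 342 44 | (199.3, -12.5, 94) [297.7 261.8]
(199.3, 11.5, 94) [344.1 261.8]
(215.3, -12.5, 94) [297.9 292.4]
(215.3, 11.5, 94) [344.  292.3]
(199.3, -40, 52) [259.5 256.5]
```

Request:
move_arm(
  targets="0.1 -0.2 -0.1 2 0 0 0; 0.1 0 0 2 0 0 0; 0.1 0 0 1.5 0 0 0; 0.1 0 0 0.9 0 0 0; 0.1 0 0 0 0 0 0",
)

```text
clock: 16.18
eef_pos: [566.8, -196.2, 199.3]
tool_rot: [3.14, 0.209, 2.949]
force: [-0.9, 0.1, 0.0]
width: 47.0
gripper_force: 0.0
```

Request:
move_arm(
  targets="0.1 0 0 0 0 0 0; 0.1 0 0 0 0 0 0",
)

```text
clock: 16.35
eef_pos: [568.4, -197.4, 202.4]
tool_rot: [3.141, 0.215, 2.948]
force: [-0.1, -0.1, -0.1]
width: 47.1
gripper_force: 0.0
```

Run:
```python
from m import *
at(bed(207.3,-0.5,79),RK)
```

```text
t 16.35 err in tool axes (cm to go) [0.3 0.  0.3] rot to go [ 0.   0.3 -0.1] w 47.13258498117936 F [-0.1 -0.1 -0.1] q [ 0.1  0.5  0.3  1.9 -0.3  0.5  2. ]
```

Request:
move_arm(
  targets="0.1 0.2 0 0.1 0 0 0; -1 0 0 0 0 0 0; -1 0 0 0 0 0 0; -1 0 0 0 0 0 0; -1 0 0 0 0 0 0",
)

```text
clock: 16.77
eef_pos: [566.3, -197.7, 201.1]
tool_rot: [3.141, 0.215, 2.947]
force: [-3.1, -0.6, 6.5]
width: 23.4
gripper_force: 59.5
```

Request:
move_arm(
  targets="-1 0 0 0 0 0 0; -1 0 0 0 0 0 0",
)

```text
clock: 16.93
eef_pos: [566.2, -197.7, 201.1]
tool_rot: [3.141, 0.215, 2.947]
force: [-3.0, 0.5, 6.0]
width: 23.4
gripper_force: 59.6
```

Run:
```python
from m import *
at(bed(207.3,-0.5,79),RK); where()
s=read_state(); r=R.from_euler('xyz',s["tool_rot"]); print("1cm downslope in tool cm:",r.inv().apply(-BR[:,0]))
```

```text
t 16.9333 err in tool axes (cm to go) [0.  0.1 0.2] rot to go [-0.   0.3 -0.1] w 23.382343129499045 F [-3.   0.5  6. ] q [ 0.1  0.5  0.3  1.9 -0.3  0.5  2. ]
t 16.9333 eef [ 566.2 -197.7  201.1] bed [202.5  -1.6  63.3] rotdiff [ 0.  17.7  0.1] w 23.382343129499045 [-3.   0.5  6. ]
1cm downslope in tool cm: [ 1.  -0.   0.3]
```

Request:
move_arm(
  targets="-1 0.38 0 0.12 0 0 0; -1 0.57 0 0.18 0 0 0; -1 0.57 0 0.18 0 0 0; -1 0.57 0 0.18 0 0 0; -1 0.57 0 0.18 0 0 0",
)

```text
clock: 17.35
eef_pos: [543.1, -193.1, 187.4]
tool_rot: [3.142, 0.216, 2.947]
force: [-2.3, -0.3, 5.8]
width: 22.9
gripper_force: 59.6
```

Request:
move_arm(
  targets="-1 0.57 0 0.18 0 0 0; -1 0.38 0 0.12 0 0 0; -1 0.19 0 0.06 0 0 0; -1 0 0 0 0 0 0",
)

```text
clock: 17.68
eef_pos: [532.1, -190.9, 181.0]
tool_rot: [3.141, 0.214, 2.947]
force: [-2.9, -0.8, 4.2]
width: 23.1
gripper_force: 59.4
```

```bash
cat >> m.py <<'E'
def kp():
    s=where(); print("slope force",BR.T@s["force"],"travelled",202.5-(BR.T@(s["eef_pos"]-F))[0])
E
python3 - <<'E'
from m import *
kp()
E
```

```text
t 17.6833 eef [ 532.1 -190.9  181. ] bed [162.3  -1.4  63.3] rotdiff [ 0.  17.7  0.1] w 23.06114666080942 [-2.9 -0.8  4.2]
slope force [-0.2 -1.3  5. ] travelled 40.248441059758676
```

Request:
move_arm(
  targets="-1 0.29 0 0.09 0 0 0; -1 0.19 0 0.06 0 0 0; -1 0 0 0 0 0 0",
)

```text
clock: 17.93
eef_pos: [528.2, -190.1, 178.7]
tool_rot: [3.141, 0.215, 2.947]
force: [-2.9, -1.1, 5.9]
width: 23.4
gripper_force: 59.4
```

Request:
move_arm(
  targets="-1 0.15 0 0.05 0 0 0; -1 0 0 0 0 0 0",
)

```text
clock: 18.1
eef_pos: [527.1, -189.9, 178.0]
tool_rot: [3.141, 0.215, 2.947]
force: [-3.5, -0.6, 5.8]
width: 23.1
gripper_force: 59.6
```

Run:
```python
from m import *
kp()
```

```text
t 18.1 eef [ 527.1 -189.9  178. ] bed [156.4  -1.4  63.3] rotdiff [ 0.  17.7  0.1] w 23.057106683240047 [-3.5 -0.6  5.8]
slope force [ 0.  -1.2  6.7] travelled 46.14991765626084
```

Request:
move_arm(
  targets="-1 0.15 0 0.05 0 0 0; -1 0 0 0 0 0 0",
)

```text
clock: 18.27
eef_pos: [525.8, -189.6, 177.3]
tool_rot: [3.141, 0.216, 2.947]
force: [-2.9, 0.0, 6.6]
width: 22.8
gripper_force: 59.6
```

Request:
move_arm(
  targets="-1 0.1 0 0.03 0 0 0; -1 0 0 0 0 0 0",
)

```text
clock: 18.43
eef_pos: [525.1, -189.5, 176.8]
tool_rot: [3.141, 0.216, 2.947]
force: [-2.4, 0.1, 6.8]
width: 23.4
gripper_force: 59.6
```

Run:
```python
from m import *
kp()
```

```text
t 18.4333 eef [ 525.1 -189.5  176.8] bed [154.   -1.4  63.3] rotdiff [ 0.  17.6  0.1] w 23.364307598787974 [-2.4  0.1  6.8]
slope force [ 1.4 -0.4  7.1] travelled 48.456190946173194
```

Continuing in ~1 mm steps until the slope force rises clearly.

Request:
move_arm(
  targets="-1 0.1 0 0.03 0 0 0; -1 0 0 0 0 0 0",
)

```text
clock: 18.6
eef_pos: [524.7, -189.4, 176.6]
tool_rot: [3.142, 0.217, 2.947]
force: [-1.2, -0.6, 7.2]
width: 22.9
gripper_force: 59.8
```

Run:
```python
from m import *
kp()
```

```text
t 18.6 eef [ 524.7 -189.4  176.6] bed [153.5  -1.4  63.3] rotdiff [ 0.  17.6  0.1] w 22.945984676199462 [-1.2 -0.6  7.2]
slope force [ 2.7 -0.8  6.7] travelled 48.966299659429865
```

Request:
move_arm(
  targets="-1 0.1 0 0.03 0 0 0; -1 0 0 0 0 0 0",
)

```text
clock: 18.77
eef_pos: [524.7, -189.4, 176.6]
tool_rot: [-3.141, 0.219, 2.947]
force: [-0.3, -1.0, 7.9]
width: 22.8
gripper_force: 59.9
```

Run:
```python
from m import *
kp()
```

```text
t 18.7667 eef [ 524.7 -189.4  176.6] bed [153.5  -1.4  63.3] rotdiff [ 0.1 17.5  0.1] w 22.825469167573413 [-0.3 -1.   7.9]
slope force [ 3.9 -1.1  6.9] travelled 48.95905417673907
```

Request:
move_arm(
  targets="-1 0.1 0 0.03 0 0 0; -1 0.1 0 0.03 0 0 0; -1 0 0 0 0 0 0; -1 0 0 0 0 0 0",
)

```text
clock: 19.1
eef_pos: [524.7, -189.4, 176.6]
tool_rot: [-3.141, 0.222, 2.947]
force: [1.9, -0.5, 10.6]
width: 22.5
gripper_force: 60.2
```

Run:
```python
from m import *
kp()
W=Cam(cams.get_image("wrist"))
for st,ce,L in comps(W,(100,30,560,330),60,50):
    if 800<st[4]<20000: print(st,ce)
```

```text
t 19.1 eef [ 524.7 -189.4  176.6] bed [153.6  -1.4  63.3] rotdiff [ 0.1 17.3  0.1] w 22.502996955483603 [ 1.9 -0.5 10.6]
slope force [ 7.  -0.1  8.2] travelled 48.94104030482828
[  100    30    82   249 10430] [136.2 148. ]
[  221    30    81   253 11985] [256.9 153.9]
[  349    30    81   253 12027] [392.3 153.8]
[  469    30    91   249 10565] [514.1 148.3]
[213 280  87  17 987] [255.3 289.1]
[350 280  87  18 972] [392.5 289.5]
```

Request:
move_arm(
  targets="-1 -0.22 0 -0.07 0 0 0; -1 0 0 0 0 0 0",
)

```text
clock: 19.32
eef_pos: [524.7, -189.4, 176.6]
tool_rot: [-3.141, 0.218, 2.947]
force: [-0.4, -1.0, 8.4]
width: 22.9
gripper_force: 60.0
```

Run:
```python
from m import *
kp()
```

```text
t 19.3167 eef [ 524.7 -189.4  176.6] bed [153.5  -1.4  63.3] rotdiff [ 0.1 17.5  0.1] w 22.889124674591802 [-0.4 -1.   8.4]
slope force [ 4.  -1.   7.4] travelled 48.9727985695219
```

Request:
move_arm(
  targets="0.1 0 0 0 0 0 0; 0.1 0 0 0 0 0 0; 0.1 0 0 0 0 0 0; 0.1 0 0 0 0 0 0",
)

```text
clock: 19.65
eef_pos: [522.9, -188.2, 174.7]
tool_rot: [3.141, 0.213, 2.948]
force: [-0.3, 0.3, -0.8]
width: 47.3
gripper_force: 0.0
```

Request:
move_arm(
  targets="0.1 0 0 -0.6 0 0 0; 0.1 0 0 -2 0 0 0; 0.1 0 0 -3 0 0 0; 0.1 0 0 -3 0 0 0; 0.1 0 0 -3 0 0 0",
)

```text
clock: 20.07
eef_pos: [498.0, -183.8, 289.6]
tool_rot: [3.141, 0.213, 2.948]
force: [1.2, -0.6, 0.5]
width: 47.2
gripper_force: 0.0
```

Request:
move_arm(
  targets="0.1 3 0 -2 0 0 0; 0.1 3 0 -2 0 0 0; 0.1 3 0 -1 0 0 0; 0.1 0 0 0 0 0 0; 0.1 0 0 0 0 0 0",
)

```text
clock: 20.48
eef_pos: [401.2, -164.6, 319.0]
tool_rot: [3.14, 0.216, 2.947]
force: [0.6, 0.3, 0.2]
width: 46.8
gripper_force: 0.0
```

Run:
```python
from m import *
kp(); d=cams.get_image("wrist"); W=Cam(d)
def onbed(c,p,z,f=True): v=BR.T@c.ray(p,f); o=BR.T@(c.o-F); return o+v*(z-o[2])/v[2]
for st,ce,L in comps(W,(80,60,600,330),60,50):
    if 1000<st[4]<15000:
        mid=np.array([ce[0],st[1]+st[3]/2]); print(st,ce,onbed(W,mid,24),"top end",onbed(W,(ce[0],st[1]+st[3]),40))
h=cv2.cvtColor(W.img,cv2.COLOR_RGB2HSV); g=(h[...,0]>14)&(h[...,0]<34)&(h[...,1]>110)&(h[...,2]>30)
for u in (170,230,270,400): 
    k=np.where(g[200:420,u])[0]+200
    if len(k): print("bar",u,k.min(),k.max(),onbed(W,(u,k.min()-.5),52))
```

```text
t 20.4833 eef [ 401.2 -164.6  319. ] bed [115.6  -0.6 249.6] rotdiff [-0.1 17.6  0.1] w 46.7701371002647 [0.6 0.3 0.2]
slope force [ 0.5  0.4 -0.1] travelled 86.90033068027338
[ 543  122   48   92 1465] [565.9 169.1] [  1.  297.6  24. ] top end [ 58.8 282.4  40. ]
[ 267  152   44   96 2169] [287.7 193. ] [ 46.9 -38.2  24. ] top end [ 96.5 -36.7  40. ]
[ 338  152   45  143 3425] [360.3 220.3] [71.7 37.7 24. ] top end [144.3  36.4  40. ]
[ 198  154   37   93 1798] [216.1 194.5] [  46.3 -116.2   24. ] top end [  95.5 -111.3   40. ]
[ 409  154   43  139 3120] [430.9 220.9] [ 71.5 114.2  24. ] top end [143.8 110.6  40. ]
[ 273  249   31   45 1146] [287.9 270.7] [121.9 -38.2  24. ] top end [143.2 -36.9  40. ]
bar 170 240 313 [  87.4 -158.4   52. ]
bar 230 302 314 [149.7 -94.5  52. ]
bar 270 303 370 [149.8 -53.6  52. ]
bar 400 296 308 [143.4  75.1  52. ]
```

```bash
python3 -c "
from h import *
print(order.finish_job())"
```

```text
the job is handed in; nothing more can be done
None
```

The job is handed in, with no verdict shown. The odd candlestick lies in the vacant place on the stock board and the matching 150 mm one fills the gap in the case. The keeper bar is down against the tops, with the spare's foot level with its neighbours' at the ledge, and the robot's clock stood at about 20.5 s of the 72 s allowed.

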